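# Load the master pins and run the slide into the optical gauge

## Robot

A 6-joint arm with a two-finger parallel gripper is mounted at the origin on the work surface. World frame = base frame: x ahead of the robot, y to its left, z up, the work surface at z = 0. Lengths are in m, angles in rad, forces in N, time in s.
With the tool pointing down it reaches from about 0.25 to 0.775 m from the base axis. Payload 8.9 kg.
Tool frame: the origin (TCP) lies at the very end of the fingers, on their centre line; the grasp point (between the pads) lies 19 mm behind it (r.pinch_z is the distance from the TCP to the grasp point, in m); y points along the fingers, z is the direction in which the jaws open and shut, and the axes are right-handed (so a half turn about y gives the same grasp; the last joint's range is limited). The gripper opens to 85 mm and grips with 20 to 120 N. Pads are 22 mm wide; open, the fingers measure 114 mm over their backs; the gripper's body (76 mm by 85 mm) begins 54 mm behind the grasp point. The pads swing forward as they close: fully open they stand 13 mm farther back than shut.
Start: joints at [1.038, 0.291, -0.153, 1.127, 0, 1.431], TCP at [0.201, 0.485, 0.207] pointing down, gripper open.
Joint ranges: [-2.52, 2.52], [-0.91, 1.74], [-1.3, 1.37], [-1.96, 2.02], [-1.52, 1.47], [-3.14, 3.14]. Speed limits (rad/s): [2.22, 2.22, 2.79, 3.14, 3.14, 3.14].

## Interface

Orientations are given as a rotation vector (axis times angle).
In Python, from rig import sense, vision, workorder, r gives the robot as it stands. The module is installed in compiled form; this text tells all that it offers.
- The arm moves only by the shell command python3 -m creep 'ROWS' [OPENING]. ROWS is JSON, a list of rows, each a list of 4 numbers: the shift along the world's x, y, z in mm, then the turn about the world's z in degrees. A call has 1 to 20 rows; each row shifts and turns the commanded pose from where the row before left it; what a row does not reach is not made up. A row lasts 1/10 s, in which the tool goes at most 50 mm and 8.59 degrees, less where a joint would pass 70% of its speed; a pose out of reach is approached as far as the arm can. A call is refused whole if a number of a shift passes 50 or a number of a turn 8.59, either way. A call with a gripper value outside its range is refused whole. OPENING is the finger opening in mm, from 0 to 85.4, set as the call begins (- or left out, the last holds). The fingers move at their own pace and stop on an object; the grip force is fixed at half the most. Time passes only in rows, so rows that do not move let the fingers close. It gives the time, the measured TCP pose, the force and the opening at its end, in the units of the state.
- sense(): the state, without advancing time (a new reading comes with each control period).
- vision.read_camera(name): name is "side" or "top" or "wrist"; returns the picture (420x560x3 uint8, red, green, blue); there is no depth.
- vision.camera_info(name): a dict with "mtx" (3x3 intrinsics, pixels), "R" (3x3) and "t" (3): a world point X has camera coordinates R X + t; the wrist camera has in their place "tool_from_camera" (4x4, takes a point from camera to tool coordinates, whose origin is the TCP and whose axes are the tool frame's). Camera axes: x right, y down, z forward; pixel columns grow to the right and rows downward; lengths in m; the calibration is good to about 2 mm. A picture is of the moment at which its call begins: read the wrist's pose just before it. camera_info takes no time and is no camera call.
- workorder.close_job(): hands the job in, once; it reports no verdict.
The state is a dict: "clock": time; "q": joint angles; "qd": joint speeds; "tau": joint torques, N m; "tcp_pos": TCP position; "tcp_rot": TCP orientation; "wrist_force": force on the tool from outside, world axes, zero at the start; "wrist_torque": the same for the moment, N m; "opening": opening from 0.0 (shut) to 1.0 (fully open).
Only numpy, scipy, OpenCV 4.12 (cv2) and the standard library are available. Lean on these libraries where they do the work, as an engineer would, in place of code of your own. Each camera call takes 0.05 s, during which the arm holds its last target. There are 200 camera calls.

## Task

Set up the optical gauge for its master check. While the slide is still locked, seat every master pin that stands on the bench fully home in the bore ringed in its own colour; the fit is tight, so lead each pin in tilted, lower edge first, and straighten it only once that edge is inside the bore - never bring it upright to the mouth. Then draw the orange-knobbed lock pin, park it hanging upright by its collar in the side notch of its bracket, and push the slide all the way into the gauge against its stop, leaving the tray, bottle, screw bin and caliper where they are.

Things in the scene. Friction and masses are not known exactly. Their poses are not given: they have to be found in the camera images.
- pin_red_mid (a point): Master pin with a red grip, 68 mm tall, 0.2 kg, standing; may be absent. From the foot up: steel shank 34 mm diameter x 22 mm (foot chamfered 1.5 mm), collar 38 mm x 4 mm, thin waist 14 mm tall, round red grip 22 mm diameter x 28 mm. Point: on its axis 34 mm above the foot; the grip's centre is 20 mm higher. z runs up the axis. Home, the collar lies on the slide and the point is 12 mm above its top.
- pin_yellow_mid (a point): Master pin with a yellow grip, 68 mm tall, 0.2 kg, standing; may be absent. From the foot up: steel shank 34 mm diameter x 22 mm (foot chamfered 1.5 mm), collar 38 mm x 4 mm, thin waist 14 mm tall, round yellow grip 22 mm diameter x 28 mm. Point: on its axis 34 mm above the foot; the grip's centre is 20 mm higher. z runs up the axis. Home, the collar lies on the slide and the point is 12 mm above its top.
- pin_green_mid (a point): Master pin with a green grip, 68 mm tall, 0.2 kg, standing; may be absent. From the foot up: steel shank 34 mm diameter x 22 mm (foot chamfered 1.5 mm), collar 38 mm x 4 mm, thin waist 14 mm tall, round green grip 22 mm diameter x 28 mm. Point: on its axis 34 mm above the foot; the grip's centre is 20 mm higher. z runs up the axis. Home, the collar lies on the slide and the point is 12 mm above its top.
- pin_white_mid (a point): Master pin with a white grip, 68 mm tall, 0.2 kg, standing; may be absent. From the foot up: steel shank 34 mm diameter x 22 mm (foot chamfered 1.5 mm), collar 38 mm x 4 mm, thin waist 14 mm tall, round white grip 22 mm diameter x 28 mm. Point: on its axis 34 mm above the foot; the grip's centre is 20 mm higher. z runs up the axis. Home, the collar lies on the slide and the point is 12 mm above its top.
- bore_red (a point): Mouth of the bore ringed in red paint, in the slide's top face 56 mm above the table: a vertical through bore, 35.2 mm diameter, 26 mm deep, for the pin with the red grip. The point is the centre of the mouth; x is the way the slide travels, z up.
- bore_yellow (a point): Mouth of the bore ringed in yellow paint, in the slide's top face 56 mm above the table: a vertical through bore, 35.2 mm diameter, 26 mm deep, for the pin with the yellow grip. The point is the centre of the mouth; x is the way the slide travels, z up.
- bore_green (a point): Mouth of the bore ringed in green paint, in the slide's top face 56 mm above the table: a vertical through bore, 35.2 mm diameter, 26 mm deep, for the pin with the green grip. The point is the centre of the mouth; x is the way the slide travels, z up.
- bore_white (a point): Mouth of the bore ringed in white paint, in the slide's top face 56 mm above the table: a vertical through bore, 35.2 mm diameter, 26 mm deep, for the pin with the white grip. The point is the centre of the mouth; x is the way the slide travels, z up.
- lock_mid (a point): Lock pin, 86 mm long, 0.09 kg, upright in the lock bore at the start, locking the slide. From the tip up: shank 12 mm diameter x 41 mm, collar 28 mm x 5 mm, round orange knob 22 mm diameter x 40 mm with black bands. Point: on its axis 43 mm above the tip, 2 mm above the collar's underside; the knob's centre is 23 mm higher. z runs up the axis.
- lock_bore (a point): Mouth of the lock bore, 14 mm diameter, in the ear on the slide's right side (-y), level with the slide's top (56 mm above the table). The lock pin's shank stands in it and in the base below. Moves with the slide; x is the way the slide travels, z up.
- notch (a point): Park notch right of the slide: slot 16 mm wide, 31 mm deep, in a fixed steel shelf 60 mm wide, 8 mm thick, its top 72 mm above the table; free below but for a plate under its back edge. x runs into the slot (along the slide's travel), open at -x. Point: on the shelf's top, mid slot, 23 mm from the open front: a parked pin's axis, its collar on the shelf, its own point 2 mm higher. z up.
- slide_post (a point): Upright round post with a blue sleeve on the slide's front edge (nearest the robot), 19 mm diameter, top 100 mm above the table, on a tongue 44 mm above the table; for pushing the slide. Point: on its axis 72 mm above the table. x is the way the slide travels into the gauge, z up.
- slide (a joint): Travel (m) of the slide, a dark plate 170 x 160 x 26 mm with the four bores: 0 in the loading position, 0.13 against the stop, between the blue backlight and the lens. Takes about 4 N to move once the lock pin is out, and stays where it is left.
- tray: Bystander: clear bluish plastic tray with 12 pockets, 150 x 115 x 20 mm; origin under its centre.
- cleaner: Bystander: white bottle with a blue cap, 56 mm diameter, 150 mm tall; origin under its centre.
- screw_bin: Bystander: blue open bin of screws, 90 x 120 x 50 mm; origin under its centre.
- caliper: Bystander: steel caliper lying flat, about 160 mm long; origin under its body.

How it is judged:
On the way, in this order (a step that is already met when the one before it is completed fails the run):
1. Every master pin present is home in its own bore while the lock pin is still in the lock bore (z of pin_red_mid in the frame of bore_red below 0.0145 m and horizontal distance between pin_red_mid and bore_red below 0.004 m and angle between each of pin_red_mid, pin_yellow_mid, pin_green_mid, pin_white_mid's own z axis and vertical below 0.06 rad and z of pin_yellow_mid in the frame of bore_yellow below 0.0145 m and horizontal distance between pin_yellow_mid and bore_yellow below 0.004 m and z of pin_green_mid in the frame of bore_green below 0.0145 m and horizontal distance between pin_green_mid and bore_green below 0.004 m and z of pin_white_mid in the frame of bore_white below 0.0145 m and horizontal distance between pin_white_mid and bore_white below 0.004 m and horizontal distance between lock_mid and lock_bore below 0.005 m and z of lock_mid in the frame of lock_bore below 0.012 m and value of joint slide below 0.008 m), for 0.2 s.
2. The lock pin hangs in the park notch, the slide not yet run in (z of lock_mid in the frame of notch between -0.003 and 0.006 m and x of lock_mid in the frame of notch between -0.012 and 0.012 m and y of lock_mid in the frame of notch between -0.006 and 0.006 m and angle between lock_mid's own z axis and vertical below 0.12 rad and value of joint slide below 0.05 m), for 0.2 s.
At the end, for the whole second after the job is handed in: Each pin present is home in the bore of its colour (centre under 14.5 mm above the slide's top, 4 mm from the bore's axis, 0.06 rad from upright); lock pin hangs in the notch (height -3 to 6 mm, 12 mm along the slot, 6 mm across, 0.12 rad); slide at 0.126 m or more (z of pin_red_mid in the frame of bore_red below 0.0145 m and horizontal distance between pin_red_mid and bore_red below 0.004 m and angle between each of pin_red_mid, pin_yellow_mid, pin_green_mid, pin_white_mid's own z axis and vertical below 0.06 rad and z of pin_yellow_mid in the frame of bore_yellow below 0.0145 m and horizontal distance between pin_yellow_mid and bore_yellow below 0.004 m and z of pin_green_mid in the frame of bore_green below 0.0145 m and horizontal distance between pin_green_mid and bore_green below 0.004 m and z of pin_white_mid in the frame of bore_white below 0.0145 m and horizontal distance between pin_white_mid and bore_white below 0.004 m and z of lock_mid in the frame of notch between -0.003 and 0.006 m and x of lock_mid in the frame of notch between -0.012 and 0.012 m and y of lock_mid in the frame of notch between -0.006 and 0.006 m and angle between lock_mid's own z axis and vertical below 0.12 rad and value of joint slide above 0.126 m); the robot touches nothing.
It fails at once if A master pin is brought upright (within 0.05 rad) to the mouth of its bore (foot 1 to 6 mm above the mouth, within 8 mm of its axis) instead of being led in tilted ((z of pin_red_mid in the frame of bore_red between 0.035 and 0.04 m and horizontal distance between pin_red_mid and bore_red below 0.008 m and angle between pin_red_mid's own z axis and vertical below 0.05 rad) or (z of pin_yellow_mid in the frame of bore_yellow between 0.035 and 0.04 m and horizontal distance between pin_yellow_mid and bore_yellow below 0.008 m and angle between pin_yellow_mid's own z axis and vertical below 0.05 rad) or (z of pin_green_mid in the frame of bore_green between 0.035 and 0.04 m and horizontal distance between pin_green_mid and bore_green below 0.008 m and angle between pin_green_mid's own z axis and vertical below 0.05 rad) or (z of pin_white_mid in the frame of bore_white between 0.035 and 0.04 m and horizontal distance between pin_white_mid and bore_white below 0.008 m and angle between pin_white_mid's own z axis and vertical below 0.05 rad)).
It fails at once if The tray, the bottle, the screw bin or the caliper is moved more than 30 mm (distance of any of tray, cleaner, screw_bin, caliper from where it was at the start of the episode above 0.03 m).
Of pin_red, pin_yellow, pin_green, pin_white only 3 to 4 are there at a start; the rules pass over those that are not, and their reading is None.
At some moment in a run one of pin_red, pin_yellow, pin_green, pin_white may be knocked a few centimetres aside while the robot is not near it.
It also fails if it takes over 210 s, if anything falls off the work surface, if the arm or the gripper's body presses on something with over 40 N, if the wrist force passes 120 N, or if a joint passes its speed limit or range.

## Working session

There is one attempt and no reset: what is moved stays moved. The work goes in short steps, Python scripts to look and compute and a shell command to move; the robot and the scene stay as the last step left them, time stands still between calls to the robot, and variables do not carry over. Pictures are saved under pics/ and viewed, about 12 in all and at most 16, crops included, and the job is handed in when it is done.

```bash
mkdir -p pics; cat > h.py <<'E'
import numpy as np, cv2
from scipy.spatial.transform import Rotation as Ro
from rig import sense, vision, workorder, r
def shot(n):
    s=sense(); im=vision.read_camera(n); return s,im
def cam(n,s=None):
    c=vision.camera_info(n); K=np.array(c['mtx'])
    if n!='wrist': R=np.array(c['R']); t=np.array(c['t']); return K,R,t
    T=np.array(c['tool_from_camera']); Rt=Ro.from_rotvec(s['tcp_rot']).as_matrix()
    Rw=Rt@T[:3,:3]; p=Rt@T[:3,3]+np.array(s['tcp_pos']); return K,Rw.T,-Rw.T@p
def ray(C,uv):
    K,R,t=C; d=R.T@np.linalg.inv(K)@np.array([uv[0],uv[1],1.]); return -R.T@t,d
def onz(C,uv,z):
    o,d=ray(C,uv); return o+d*(z-o[2])/d[2]
def proj(C,X):
    K,R,t=C; p=K@(R@np.array(X)+t); return p[:2]/p[2]
def two(Ca,a,Cb,b):
    o,d=ray(Ca,a);p,e=ray(Cb,b); d/=np.linalg.norm(d); e/=np.linalg.norm(e)
    s=np.linalg.lstsq(np.c_[d,-e],p-o,rcond=None)[0]; A=o+d*s[0];B=p+e*s[1]
    return (A+B)/2,np.linalg.norm(A-B)
def blobs(im,lo,hi,amin=30):
    m=cv2.inRange(cv2.cvtColor(im,cv2.COLOR_RGB2HSV),np.array(lo),np.array(hi))
    n,l,st,ce=cv2.connectedComponentsWithStats(m)
    return [(st[i,4],tuple(st[i,:4]),ce[i].round(1)) for i in range(1,n) if st[i,4]>=amin]
def save(im,f): cv2.imwrite('pics/'+f,cv2.cvtColor(im,cv2.COLOR_RGB2BGR))
E
python3 - <<'E'
from h import *
s=sense(); print(s); print(r.pinch_z)
for n in ['top','side','wrist']:
    s,im=shot(n); save(cv2.resize(im,(800,600)),n+'0.png'); np.save(n+'0.npy',im)
    K,R,t=cam(n,s); print(n,K.round(1).tolist(),(-R.T@t).round(3),R.round(2).tolist())
E
```

```text
{'clock': 0.0, 'q': array([ 1.03769061e+00,  2.91256755e-01, -1.54129830e-01,  1.12666988e+00,
        4.12195416e-06,  1.43151185e+00]), 'qd': array([ 5.78459270e-04, -2.60374109e-04,  4.82176888e-04,  1.48057636e-05,
       -2.34147885e-04, -8.81965219e-04]), 'tau': array([-5.96403952e-04, -5.37142861e+01,  3.31372368e+01,  1.60664180e-02,
       -2.06311829e-04, -3.26715406e-05]), 'tcp_pos': array([0.20120646, 0.48441943, 0.20654322]), 'tcp_rot': array([-1.5498192 ,  0.30932645, -0.30866372]), 'wrist_force': array([0.3489718 , 0.79949339, 0.58470128]), 'wrist_torque': array([ 0.02014177, -0.00973545, -0.01218595]), 'opening': 0.9987757315493121}
0.0187
top [[460.2, 0.0, 281.1], [0.0, 460.2, 203.6], [0.0, 0.0, 1.0]] [ 0.154 -0.015  1.601] [[-0.02, -1.0, 0.01], [-0.98, 0.01, -0.2], [0.2, -0.01, -0.98]]
side [[484.4, 0.0, 278.2], [0.0, 484.4, 210.4], [0.0, 0.0, 1.0]] [-0.133 -0.697  1.047] [[0.75, -0.67, -0.01], [-0.5, -0.55, -0.67], [0.44, 0.5, -0.74]]
wrist [[294.5, 0.0, 281.5], [0.0, 294.5, 210.2], [0.0, 0.0, 1.0]] [0.132 0.512 0.373] [[0.38, 0.92, -0.0], [0.88, -0.37, 0.29], [0.27, -0.11, -0.96]]
```

View pics/top0.png

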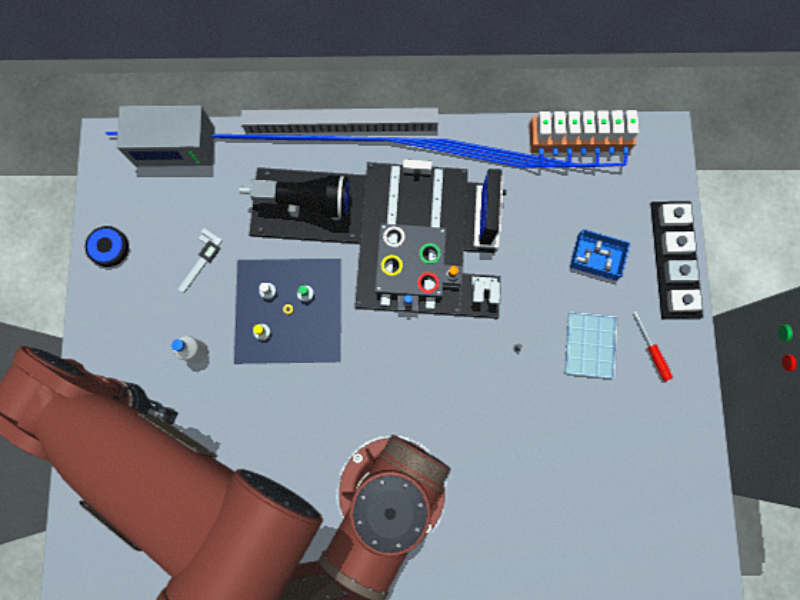

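View pics/side0.png

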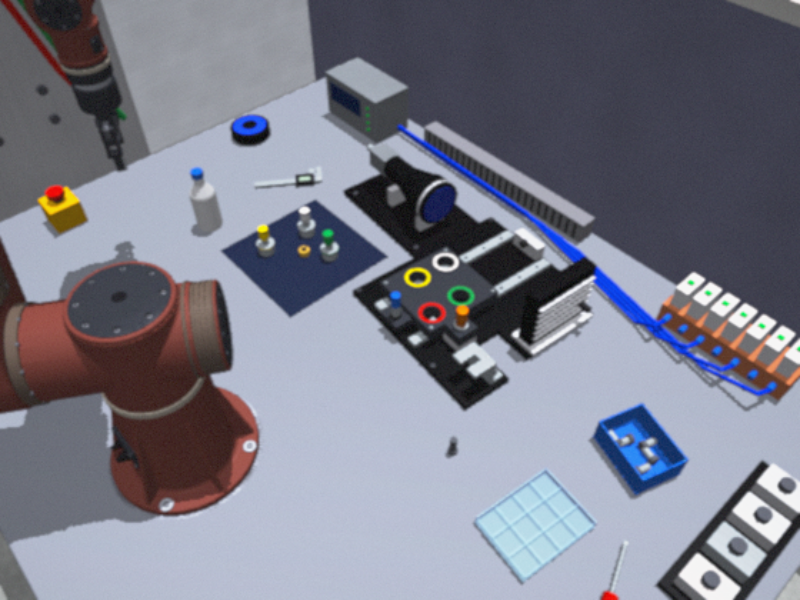

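```bash
python3 - <<'E'
from h import *
rng={'yellow':([22,120,120],[34,255,255]),'green':([50,100,70],[80,255,255]),'orange':([8,150,130],[20,255,255]),'blue':([105,170,90],[122,255,255]),'white':([0,0,215],[180,30,255]),'red':([0,180,120],[5,255,255])}
for n in ['top','side']:
    im=np.load(n+'0.npy')
    for k,(lo,hi) in rng.items():
        for a,b,c in blobs(im,lo,hi,12):
            x0,y0=(150,105) if n=='top' else (150,120)
            if x0<c[0]<440 and y0<c[1]<300 : print(n,k,a,b,c, onz(cam(n),(b[0]+b[2]/2-.5,b[1]+b[3]/2-.5),.056).round(4)[:2])
E
```

```text
top yellow 87 (np.int32(267), np.int32(178), np.int32(15), np.int32(15)) [274.2 184.9] [ 0.5312 -0.0065]
top yellow 33 (np.int32(198), np.int32(213), np.int32(7), np.int32(7)) [201.3 216. ] [0.4264 0.2432]
top yellow 37 (np.int32(177), np.int32(227), np.int32(7), np.int32(7)) [180.1 230. ] [0.3794 0.3132]
top green 91 (np.int32(293), np.int32(170), np.int32(16), np.int32(15)) [300.6 177. ] [ 0.5584 -0.0987]
top green 31 (np.int32(209), np.int32(200), np.int32(6), np.int32(6)) [211.5 202.4] [0.4727 0.2081]
top orange 18 (np.int32(315), np.int32(186), np.int32(6), np.int32(6)) [317.5 188.7] [ 0.5166 -0.1564]
top blue 19 (np.int32(387), np.int32(103), np.int32(4), np.int32(6)) [388.3 105.5] [ 0.8182 -0.4206]
top blue 134 (np.int32(336), np.int32(122), np.int32(6), np.int32(44)) [338.4 143.6] [ 0.6781 -0.2355]
top blue 45 (np.int32(410), np.int32(161), np.int32(31), np.int32(10)) [425.1 165.7] [ 0.5935 -0.5343]
top blue 516 (np.int32(400), np.int32(163), np.int32(39), np.int32(31)) [419.7 178.5] [ 0.5489 -0.5099]
top blue 17 (np.int32(283), np.int32(206), np.int32(5), np.int32(7)) [285.4
[... 3456 characters left out ...]
4), np.int32(219), np.int32(11), np.int32(6)) [408.8 221.2] [ 0.6938 -0.2934]
side white 107 (np.int32(372), np.int32(226), np.int32(31), np.int32(21)) [387.2 236.1] [ 0.6108 -0.2862]
side white 14 (np.int32(359), np.int32(232), np.int32(4), np.int32(4)) [360.7 233.5] [ 0.5655 -0.234 ]
side white 25 (np.int32(287), np.int32(235), np.int32(7), np.int32(5)) [290. 237.] [ 0.4194 -0.1182]
side white 272 (np.int32(319), np.int32(240), np.int32(28), np.int32(23)) [333.1 250.5] [ 0.4689 -0.2248]
side white 24 (np.int32(173), np.int32(281), np.int32(8), np.int32(11)) [176.7 286.1] [ 0.1124 -0.0463]
side red 87 (np.int32(293), np.int32(212), np.int32(19), np.int32(14)) [301.9 218.7] [ 0.4872 -0.0927]
```

View pics/wrist0.png

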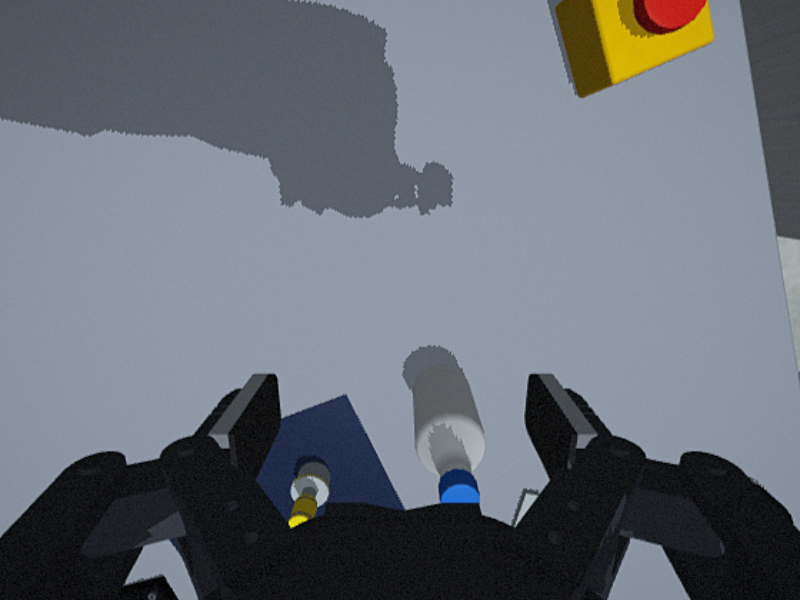

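```bash
python3 - <<'E'
from h import *
T,S=cam('top'),cam('side')
for n,a,b in [('yellow',(180,229.5),(183.9,162)),('green',(211.5,202.4),(229.2,165.5)),('white',(186,201.5),(213,147.5)),('post',(285,208.5),(276.5,208.7)),('lock',(317.5,188.5),(323.4,217))]:
    p,e=two(T,a,S,b); print(n,p.round(4),round(e,4), onz(T,a,.060)[:2].round(4))
for n,u in [('bottlecap',(125,242)),('bench nut',(362,243)),('shelf front-left',(332,213)),('shelf r',(350,212))]: print(n,onz(T,u,.072).round(3))
s=sense(); Rt=Ro.from_rotvec(s['tcp_rot']).as_matrix(); print('tool xyz cols',Rt.round(3).tolist())
C=cam('wrist',s); c=vision.camera_info('wrist'); print(np.array(c['tool_from_camera']).round(4).tolist())
for d in (-.019,0,.02,.035,.06,.1,.2): print(d,proj(C,np.array(s['tcp_pos'])-[0,0,d]).round(0))
E
```

```text
yellow [0.3808 0.3142 0.053 ] 0.0017 [0.3805 0.3124]
green [0.4729 0.2088 0.0537] 0.0015 [0.4723 0.2076]
white [0.475  0.2924 0.07  ] 0.0009 [0.4767 0.2946]
post [ 0.4412 -0.042   0.0884] 0.0017 [ 0.4473 -0.043 ]
lock [ 0.5063 -0.1522  0.0982] 0.0011 [ 0.5157 -0.156 ]
bottlecap [0.34  0.491 0.072]
bench nut [ 0.324 -0.297  0.072]
shelf front-left [ 0.427 -0.201  0.072]
shelf r [ 0.43  -0.262  0.072]
tool xyz cols [[0.923, -0.001, 0.384], [-0.384, -0.001, 0.923], [-0.0, -1.0, -0.001]]
[[-0.0007, 0.9572, 0.2893, -0.0743], [0.0006, -0.2893, 0.9572, -0.1661], [1.0, 0.0009, -0.0003, -0.0011], [0.0, 0.0, 0.0, 1.0]]
-0.019 [284. 262.]
0 [283. 248.]
0.02 [283. 236.]
0.035 [283. 228.]
0.06 [283. 217.]
0.1 [283. 204.]
0.2 [283. 183.]
```

```bash
python3 -m creep '[[25,-16,-4,-8],[25,-16,-4,-8],[25,-16,-4,-8],[25,-16,-4,-8],[25,-16,-4,-8],[25,-16,-4,-8],[25,-16,-4,-8],[25,-16,-4,-8],[25,-16,-4,-8],[0,0,0,0],[0,0,0,0],[0,0,0,0]]' 48
python3 - <<'E'
from h import *
s,im=shot('wrist'); np.save('w1.npy',im); save(cv2.resize(im,(800,600)),'w1.png')
print(s['tcp_pos'],s['q'],s['opening'])
C=cam('wrist',s); print(Ro.from_rotvec(s['tcp_rot']).as_matrix()[:,2])
for k,p in dict(yellow=[.3808,.314,.068],green=[.4729,.2088,.068],white=[.475,.2924,.068]).items(): print(k,proj(C,p)/.7)
E
```

```text
clock: 1.35
tcp_pos: [0.4258, 0.3411, 0.1711]
tcp_rot: [-1.172, 1.267, -1.266]
wrist_force: [-0.6, 1.1, -0.3]
opening: 0.564
[0.42575563 0.34114117 0.1710639 ] [ 5.41325668e-01  3.52229373e-01 -1.62584560e-01  1.05641103e+00
  2.49199987e-04  2.18979094e+00] 0.5642243614642283
[ 9.96985157e-01 -7.75909298e-02 -4.93699087e-04]
yellow [341.0810764  330.63712542]
green [479.55303276 452.59274676]
white [479.75047726 350.05462124]
```

View pics/w1.png

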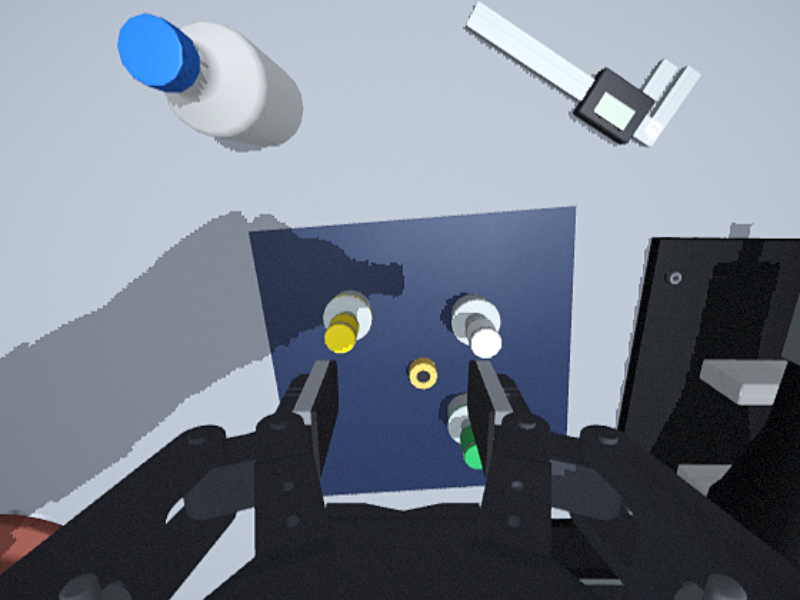

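```bash
cat >> h.py <<'E'
HSV={'yellow':([22,150,0],[34,255,255]),'green':([50,100,0],[80,255,255]),'white':([0,0,0],[180,40,255])}
def topface(im,C,col,guess,z=.068,w=22,dv=25):
    """centre of the grip's top face near guess (world xyz) -> xy on plane z, and pixel diameter"""
    u,v=proj(C,guess).astype(int); sub=cv2.cvtColor(im,cv2.COLOR_RGB2HSV)[max(v-w,0):v+w,max(u-w,0):u+w]
    m=cv2.inRange(sub,*map(np.array,HSV[col])); V=sub[:,:,2].astype(int); vm=np.percentile(V[m>0],90)
    m=((m>0)&(V>vm-dv)).astype(np.uint8)
    n,l,st,ce=cv2.connectedComponentsWithStats(m); i=1+np.argmax(st[1:,4])
    px=ce[i]+[max(u-w,0),max(v-w,0)]; return onz(C,px,z)[:2],px,st[i],vm
E
python3 - <<'E'
from h import *
im=np.load('w1.npy'); s=sense(); C=cam('wrist',s)
for k,p in dict(yellow=[.3808,.314,.068],green=[.4729,.2088,.068],white=[.475,.2924,.068]).items():
    x,px,st,vm=topface(im,C,k,p); print(k,x.round(4),px/.7,st,vm)
E
```

```text
yellow [0.3787 0.3085] [339.17006803 338.48526077] [ 12  19  20  19 315] 223.0
green [0.4675 0.2047] [472.56440281 457.69320843] [ 13  18  11  16 122] 225.0
white [0.479  0.2973] [485.54596461 343.18515322] [ 17   8  21  20 331] 255.0
```

```bash
python3 -m creep '[[-16,-11,-15,0],[-16,-11,-20,0],[-15,-11,-20,0],[0,0,-15,0],[0,0,0,0],[0,0,0,0]]'
python3 - <<'E'
from h import *
s,im=shot('wrist'); np.save('w2.npy',im); C=cam('wrist',s); print(s['tcp_pos'])
x,px,st,vm=topface(im,C,'yellow',[.379,.3085,.068],w=30); print(x.round(4),px,st, 'err mm',(x-s['tcp_pos'][:2])*1e3)
E
```

```text
clock: 2.0
tcp_pos: [0.3794, 0.3084, 0.1017]
tcp_rot: [-1.171, 1.266, -1.267]
wrist_force: [0.3, 0.5, 1.2]
opening: 0.561
[0.37939282 0.30844236 0.10169178]
[0.3787 0.3086] [281.56761269 226.42737896] [ 17  17  28  27 599] err mm [-0.69017959  0.17009106]
```

```bash
python3 -m creep '[[-0.7,0.1,-25,0],[0,0,-25,0],[0,0,-16.7,0],[0,0,0,0],[0,0,0,0]]'; python3 -m creep '[[0,0,0,0],[0,0,0,0],[0,0,0,0],[0,0,0,0],[0,0,0,0],[0,0,0,0]]' 0;  python3 -m creep '[[0,0,15,0],[0,0,25,0],[0,0,30,0],[0,0,0,0],[0,0,0,0]]'
python3 - <<'E'
from h import *
s,im=shot('wrist'); np.save('w3.npy',im); C=cam('wrist',s); save(im[140:420,140:430],'w3.png')
g=np.r_[s['tcp_pos'][:2],s['tcp_pos'][2]+.033]
x,px,st,vm=topface(im,C,'yellow',g,z=g[2],w=30); print(s['tcp_pos'],px,st,'err mm',(x-s['tcp_pos'][:2])*1e3)
E
```

```text
clock: 2.55
tcp_pos: [0.3793, 0.3084, 0.0352]
tcp_rot: [-1.17, 1.267, -1.267]
wrist_force: [0.8, -0.5, 0.4]
opening: 0.562
clock: 3.15
tcp_pos: [0.3797, 0.3086, 0.0358]
tcp_rot: [-1.168, 1.267, -1.267]
wrist_force: [-1.0, -0.8, 8.7]
opening: 0.216
clock: 3.65
tcp_pos: [0.3793, 0.3082, 0.1051]
tcp_rot: [-1.168, 1.267, -1.268]
wrist_force: [-0.6, 0.3, -1.3]
opening: 0.216
[0.37927353 0.30822353 0.10507106] [281.52119026 270.60054103] [  12   11   36   36 1109] err mm [-0.59437311  0.8391226 ]
```

View pics/w3.png

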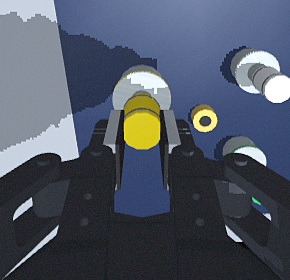

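```bash
python3 -m creep '[[17,-39,6,0],[17,-39,6,0],[17,-39,6,0],[17,-39,6,0],[17,-39,6,0],[17,-39,6,0],[17,-39,6,0],[17,-39,6,0],[17,-39,6,0],[17,-37,6,0],[0,0,0,0],[0,0,0,0],[0,0,0,0]]'
python3 - <<'E'
from h import *
s,im=shot('wrist'); np.save('w4.npy',im); C=cam('wrist',s); save(cv2.resize(im,(800,600)),'w4.png'); print(s['tcp_pos'],s['q'])
for k,p in dict(y=(.531,-.006),g=(.5587,-.0983),w=(.6015,-.0116),r=(.4865,-.093)).items(): print(k,proj(C,[*p,.056])/.7)
E
```

```text
clock: 5.0
tcp_pos: [0.5476, -0.0791, 0.1633]
tcp_rot: [-1.172, 1.269, -1.266]
wrist_force: [0.9, -1.0, -2.3]
opening: 0.216
[ 0.54761404 -0.07914424  0.16330138] [-2.75849369e-01  3.73696143e-01 -1.51765498e-01  1.04777873e+00
  2.82544648e-04  1.37418840e+00]
y [368.23867566 174.94502123]
g [422.18864124 311.82797133]
w [481.80973036 175.03776401]
r [316.60368952 312.20474709]
```

View pics/w4.png

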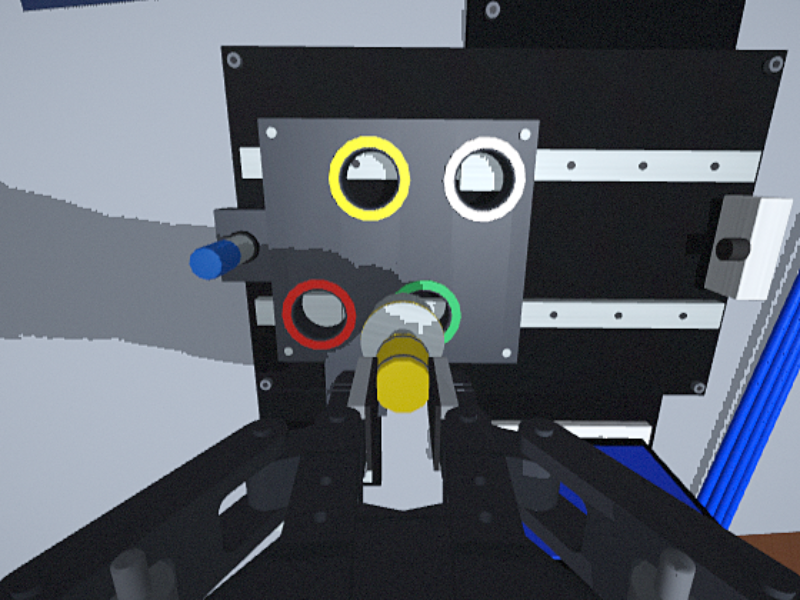

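```bash
cat >> h.py <<'E'
RING={'yellow':([22,120,80],[34,255,255]),'green':([50,100,60],[80,255,255]),'white':([0,0,200],[180,40,255]),'red':([0,150,80],[6,255,255])}
def ring(im,C,col,guess,w=40,z=.056):
    u,v=proj(C,guess).astype(int); a,b=max(u-w,0),max(v-w,0)
    m=cv2.inRange(cv2.cvtColor(im,cv2.COLOR_RGB2HSV)[b:v+w,a:u+w],*map(np.array,RING[col]))
    cs,hi=cv2.findContours(m,cv2.RETR_CCOMP,cv2.CHAIN_APPROX_NONE); out=[]
    for c in cs:
        if len(c)<50: continue
        (p,ax,_)=cv2.fitEllipse(c); q=np.array(p)+[a,b]; out.append((onz(C,q,z)[:2].round(4).tolist(),np.round(ax,1).tolist(),q.round(1).tolist()))
    return out
E
python3 - <<'E'
from h import *
im=np.load('w4.npy'); s=sense(); C=cam('wrist',s)
for k,p in dict(yellow=(.531,-.006),green=(.5587,-.0983),white=(.6015,-.0116),red=(.4865,-.093)).items(): print(k,ring(im,C,k,[*p,.056]))
for e in [(258,120),(540,121),(520,362),(277,362)]: print('corner',onz(C,np.array(e)*.7,.056).round(4))
K,R,t=C; print('mm/px',(.329-.056)/294)
g=np.r_[s['tcp_pos'][:2],s['tcp_pos'][2]+.033]
x,px,st,vm=topface(im,C,'yellow',g,z=g[2],w=30); print(px,st,'err mm',(x-s['tcp_pos'][:2])*1e3)
E
```

```text
yellow [([0.5311, -0.0076], [55.7, 58.1], [258.0, 124.5]), ([0.5312, -0.0078], [43.9, 45.8], [258.1, 124.8])]
green [([0.5583, -0.1012], [46.4, 50.0], [295.2, 221.3])]
white [([0.5982, -0.0106], [24.0, 27.1], [333.3, 122.0]), ([0.603, -0.0136], [55.1, 59.1], [338.8, 125.0]), ([0.6029, -0.014], [43.2, 46.1], [338.8, 125.4])]
red [([0.4876, -0.0942], [47.1, 51.0], [222.8, 219.7]), ([0.4878, -0.0945], [37.8, 40.8], [223.0, 220.0])]
corner [0.4681 0.0309 0.056 ]
corner [0.6373 0.0171 0.056 ]
corner [ 0.6258 -0.141   0.056 ]
corner [ 0.4533 -0.1279  0.056 ]
mm/px 0.0009285714285714287
[281.48760331 270.27089073] [  12   11   36   36 1089] err mm [-0.48152647  1.03270624]
```

```bash
python3 -m creep '[[-6,45,0,0],[-6,45,0,0],[-6,45,0,0],[0,12,-25,0],[0,0,-25,0],[0,0,-25,0],[0,0,-14,0],[0,0,0,0]]'; python3 -m creep '[[0,-6,0,0],[0,-6,0,0],[0,-6,0,0],[0,-3,0,0],[0,0,0,0]]';python3 -m creep '[[0,-2,0,0],[0,-1,0,0],[0,0,0,0]]';python3 -m creep '[[0,-1,0,0],[0,-1,0,0],[0,0,0,0]]'
```

```text
clock: 5.85
tcp_pos: [0.5282, 0.068, 0.0735]
tcp_rot: [-1.175, 1.269, -1.264]
wrist_force: [-0.6, 0.6, -1.4]
opening: 0.213
clock: 6.35
tcp_pos: [0.531, 0.0452, 0.0758]
tcp_rot: [-1.17, 1.268, -1.269]
wrist_force: [-0.4, 0.3, -1.9]
opening: 0.216
clock: 6.65
tcp_pos: [0.5308, 0.043, 0.0755]
tcp_rot: [-1.17, 1.268, -1.267]
wrist_force: [-0.9, 2.0, -0.4]
opening: 0.217
clock: 6.95
tcp_pos: [0.5308, 0.0412, 0.0755]
tcp_rot: [-1.17, 1.268, -1.267]
wrist_force: [0.5, 3.2, 0.3]
opening: 0.216
```

```bash
python3 -m creep '[[0,-1,0,0],[0,-1,0,0],[0,0,0,0]]';python3 -m creep '[[0,-1,0,0],[0,-1,0,0],[0,0,0,0]]'; python3 -m creep '[[0,5,0,0],[0,15,10,0],[0,0,25,0],[0,0,0,0],[0,0,0,0]]'
python3 - <<'E'
from h import *
s,im=shot('wrist'); np.save('w5.npy',im); C=cam('wrist',s)
a=np.load('w3.npy')[140:340,200:370]; b=im[140:340,200:370]; save(cv2.resize(np.hstack([a,b]),None,fx=2.2,fy=2.2),'w5.png')
g=np.r_[s['tcp_pos'][:2],s['tcp_pos'][2]+.033]
x,px,st,vm=topface(im,C,'yellow',g,z=g[2],w=30); print(px,st,'err mm',(x-s['tcp_pos'][:2])*1e3)
E
```

```text
clock: 7.25
tcp_pos: [0.5308, 0.0391, 0.0755]
tcp_rot: [-1.17, 1.268, -1.267]
wrist_force: [-1.2, 4.8, 2.6]
opening: 0.217
clock: 7.55
tcp_pos: [0.5308, 0.0373, 0.0756]
tcp_rot: [-1.17, 1.268, -1.267]
wrist_force: [-1.5, 5.6, 2.6]
opening: 0.214
clock: 8.05
tcp_pos: [0.5312, 0.0572, 0.1109]
tcp_rot: [-1.17, 1.266, -1.269]
wrist_force: [-0.3, -0.6, -2.1]
opening: 0.217
[280.6        271.91319149] [  11   11   37   49 1175] err mm [-1.10226316  0.19792719]
```

View pics/w5.png

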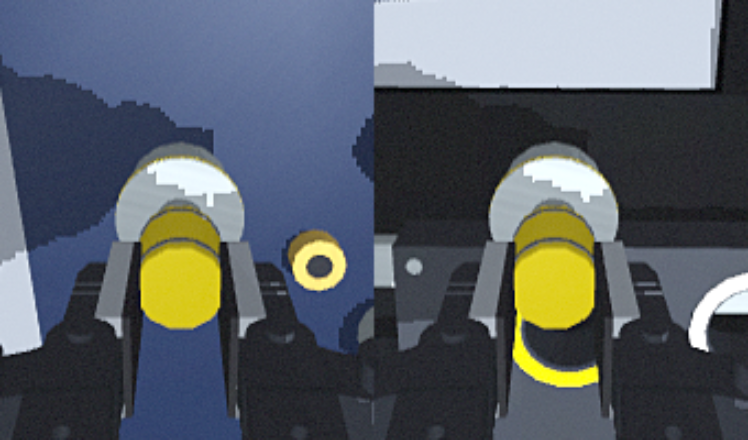

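```bash
python3 -m creep '[[0,-4,-20,0],[0,-4,-11,0],[0,-4,0,0],[0,-4,0,0],[0,-2,0,0],[0,-2,0,0],[0,0,0,0]]';python3 -m creep '[[0,-1.5,0,0],[0,-1.5,0,0],[0,0,0,0]]'; python3 -m creep '[[0,-1.5,0,0],[0,-1.5,0,0],[0,0,0,0]]'; python3 -m creep '[[0,-1.5,0,0],[0,-1.5,0,0],[0,0,0,0]]'
python3 - <<'E'
from h import *
s,im=shot('wrist'); np.save('w6.npy',im)
E
python3 -m creep '[[0,5,0,0],[0,15,10,0],[0,5,21,0],[0,0,0,0],[0,0,0,0]]'
python3 - <<'E'
from h import *
s,im=shot('wrist'); np.save('w7.npy',im)
a=np.load('w6.npy')[140:340,200:370]; b=im[140:340,200:370]; save(cv2.resize(np.hstack([a,b]),None,fx=2.2,fy=2.2),'w7.png')
E
```

```text
clock: 8.8
tcp_pos: [0.5306, 0.0373, 0.0798]
tcp_rot: [-1.17, 1.268, -1.267]
wrist_force: [-2.4, 6.0, -0.3]
opening: 0.222
clock: 9.1
tcp_pos: [0.5307, 0.0348, 0.08]
tcp_rot: [-1.169, 1.268, -1.266]
wrist_force: [-1.3, 6.2, 2.7]
opening: 0.213
clock: 9.4
tcp_pos: [0.531, 0.0317, 0.0801]
tcp_rot: [-1.169, 1.267, -1.266]
wrist_force: [-2.1, 6.3, 1.7]
opening: 0.216
clock: 9.7
tcp_pos: [0.5312, 0.0287, 0.0802]
tcp_rot: [-1.169, 1.267, -1.267]
wrist_force: [-0.8, 5.2, 3.2]
opening: 0.221
clock: 10.25
tcp_pos: [0.5314, 0.0532, 0.111]
tcp_rot: [-1.17, 1.266, -1.269]
wrist_force: [0.0, -0.5, -2.0]
opening: 0.22
```

View pics/w7.png

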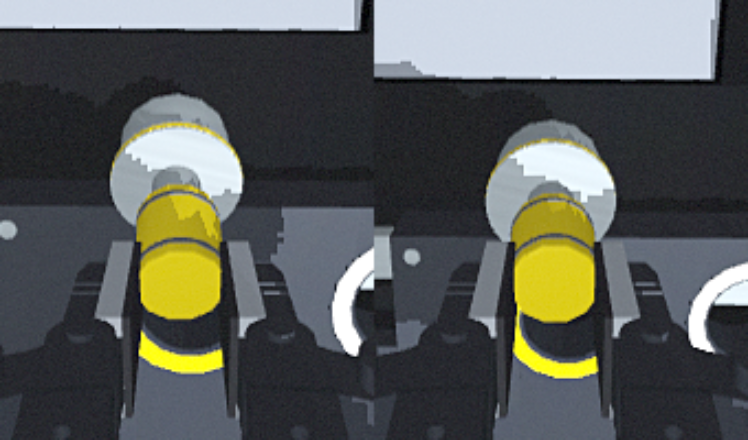

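```bash
python3 - <<'E'
from h import *
s=sense(); C=cam('wrist',s); p=np.array(s['tcp_pos'])+[0,0,.019]
for th in np.arange(0,.5,.05):
    c,n=np.cos(th),np.sin(th); f=lambda y,z: proj(C,p+[0,c*y-n*z,n*y+c*z])[1].round(1)
    print(round(th,2),'foot+y',f(.0155,-.054),f(.017,-.0525),'collar+y',f(.019,-.028),'collar -y',f(-.019,-.028))
for n in ('w3','w7','w6'):
    im=np.load(n+'.npy'); col=im[150:260,280].astype(int); print(n,[tuple(c) for c in col[28:80:1]])
E
```

```text
0.0 foot+y 205.4 204.0 collar+y 211.6 collar -y 266.4
0.05 foot+y 202.1 200.8 collar+y 210.0 collar -y 263.8
0.1 foot+y 198.9 197.6 collar+y 208.4 collar -y 261.3
0.15 foot+y 195.7 194.5 collar+y 206.9 collar -y 258.7
0.2 foot+y 192.6 191.5 collar+y 205.5 collar -y 256.1
0.25 foot+y 189.5 188.6 collar+y 204.3 collar -y 253.5
0.3 foot+y 186.6 185.7 collar+y 203.1 collar -y 251.0
0.35 foot+y 183.7 183.0 collar+y 202.0 collar -y 248.5
0.4 foot+y 180.9 180.3 collar+y 201.1 collar -y 246.0
0.45 foot+y 178.2 177.7 collar+y 200.3 collar -y 243.5
w3 [(np.int64(95), np.int64(112), np.int64(148)), (np.int64(94), np.int64(111), np.int64(147)), (np.int64(93), np.int64(110), np.int64(147)), (np.int64(93), np.int64(109), np.int64(145)), (np.int64(91), np.int64(106), np.int64(145)), (np.int64(88), np.int64(108), np.int64(147)), (np.int64(92), np.int64(107), np.int64(148)), (np.int64(86), np.int64(105), np.int64(147)), (np.int64(91), np.int64(107), np.int64(145)), (np.int64(90), np.int64(106), np.int64(146)), (np.int64(92), np.int64(107), np.int64(148)), (np.int64(89), np.int64(108), np.int64(143)),
[... 5964 characters left out ...]
 (np.int64(189), np.int64(200), np.int64(208)), (np.int64(153), np.int64(163), np.int64(170)), (np.int64(152), np.int64(163), np.int64(166)), (np.int64(124), np.int64(133), np.int64(139)), (np.int64(126), np.int64(136), np.int64(143)), (np.int64(124), np.int64(136), np.int64(141)), (np.int64(127), np.int64(138), np.int64(144)), (np.int64(125), np.int64(138), np.int64(150)), (np.int64(141), np.int64(144), np.int64(134)), (np.int64(178), np.int64(164), np.int64(41)), (np.int64(170), np.int64(153), np.int64(20)), (np.int64(106), np.int64(103), np.int64(79)), (np.int64(108), np.int64(117), np.int64(129)), (np.int64(187), np.int64(180), np.int64(140)), (np.int64(214), np.int64(197), np.int64(5))]
```

```bash
python3 -m creep '[[0,-23,-3,0],[0,-23,-3,0],[0,-23,-3,0],[0,0,-4,0],[0,0,0,0],[0,0,0,0]]'; python3 -m creep '[[0,0,-2,0],[0,0,-2,0],[0,0,0,0]]';  python3 -m creep '[[0,0,-2,0],[0,0,0,0]]'
```

```text
clock: 10.9
tcp_pos: [0.5303, -0.0156, 0.097]
tcp_rot: [-1.171, 1.268, -1.267]
wrist_force: [0.4, 0.5, -1.8]
opening: 0.215
clock: 11.2
tcp_pos: [0.5306, -0.0157, 0.0932]
tcp_rot: [-1.171, 1.267, -1.267]
wrist_force: [0.0, 0.4, -2.1]
opening: 0.214
clock: 11.4
tcp_pos: [0.5308, -0.016, 0.0913]
tcp_rot: [-1.17, 1.267, -1.268]
wrist_force: [0.5, 0.0, -2.0]
opening: 0.212
```

```bash
for i in 1 2; do python3 -m creep '[[0,0,-1.5,0],[0,0,0,0]]'; done;  python3 -m creep '[[0,0,-1.5,0],[0,0,0,0]]'
```

```text
clock: 11.6
tcp_pos: [0.531, -0.0161, 0.0899]
tcp_rot: [-1.17, 1.267, -1.268]
wrist_force: [0.5, 0.1, -2.2]
opening: 0.216
clock: 11.8
tcp_pos: [0.5312, -0.0161, 0.0884]
tcp_rot: [-1.17, 1.267, -1.268]
wrist_force: [2.8, 1.7, -2.5]
opening: 0.214
clock: 12.0
tcp_pos: [0.5313, -0.0162, 0.0869]
tcp_rot: [-1.17, 1.267, -1.268]
wrist_force: [4.0, 1.5, -1.6]
opening: 0.214
```

```bash
python3 -m creep '[[0.5,0.5,-1.5,0],[0.1,1,-1,0],[0,0,0,0]]'; python3 -m creep '[[0.1,2,-1,0],[0.1,2,-1,0],[0,0,0,0]]';  python3 -m creep '[[0.1,2,-1,0],[0.1,1,-1,0],[0,0,0,0]]'
```

```text
clock: 12.3
tcp_pos: [0.5315, -0.0146, 0.0843]
tcp_rot: [-1.17, 1.267, -1.268]
wrist_force: [4.3, -2.0, -1.5]
opening: 0.218
clock: 12.6
tcp_pos: [0.5319, -0.0107, 0.0825]
tcp_rot: [-1.171, 1.267, -1.268]
wrist_force: [3.7, -2.5, -0.0]
opening: 0.212
clock: 12.9
tcp_pos: [0.5322, -0.0081, 0.0806]
tcp_rot: [-1.171, 1.266, -1.269]
wrist_force: [3.4, -4.4, -0.0]
opening: 0.216
```

```bash
python3 -m creep '[[0.5,0,-2,0],[0.3,0,-2,0],[0,0,0,0]]'; python3 -m creep '[[0,0,-2,0],[0,0,-2,0],[0,0,0,0]]';  python3 -m creep '[[0,0,-2,0],[0,0,-1,0],[0,0,0,0]]'
```

```text
clock: 13.2
tcp_pos: [0.5323, -0.0082, 0.0762]
tcp_rot: [-1.172, 1.268, -1.269]
wrist_force: [2.9, -4.0, -0.7]
opening: 0.215
clock: 13.5
tcp_pos: [0.5323, -0.0082, 0.0722]
tcp_rot: [-1.172, 1.268, -1.269]
wrist_force: [3.0, -4.4, -0.3]
opening: 0.22
clock: 13.8
tcp_pos: [0.5324, -0.0085, 0.0699]
tcp_rot: [-1.172, 1.267, -1.269]
wrist_force: [-0.3, -5.3, 6.4]
opening: 0.219
```

```bash
python3 -m creep '[[0,0,-1,0],[0,0,0,0]]'; python3 -m creep '[[0,0,0,0],[0,0,0,0],[0,0,0,0]]' 40;  python3 -m creep '[[0,0,15,0],[0,0,25,0],[0,0,25,0],[0,30,10,0],[0,30,0,0],[0,0,0,0],[0,0,0,0]]'
python3 - <<'E'
from h import *
s,im=shot('wrist'); np.save('w8.npy',im); C=cam('wrist',s); save(cv2.resize(im,(800,600)),'w8.png'); print(s['tcp_pos'])
print(topface(im,C,'yellow',[.5316,-.0077,.102],z=.102,w=30))
print(ring(im,C,'white',[.603,-.0138,.056]))
E
```

```text
clock: 14.0
tcp_pos: [0.5325, -0.0087, 0.0696]
tcp_rot: [-1.172, 1.267, -1.27]
wrist_force: [-2.8, -6.0, 15.7]
opening: 0.217
clock: 14.3
tcp_pos: [0.5316, -0.0072, 0.0679]
tcp_rot: [-1.171, 1.269, -1.266]
wrist_force: [0.4, -1.0, -0.6]
opening: 0.469
clock: 15.0
tcp_pos: [0.532, 0.053, 0.143]
tcp_rot: [-1.172, 1.267, -1.266]
wrist_force: [-0.1, 0.0, -0.2]
opening: 0.466
[0.53196346 0.05296143 0.1430014 ]
(array([ 0.53139014, -0.00670926]), array([287.5443038 , 293.08649789]), array([ 18,  18,  26,  23, 474], dtype=int32), np.float64(255.0))
[([0.6054, -0.0124], [41.4, 46.4], [364.7, 266.1])]
```

View pics/w8.png

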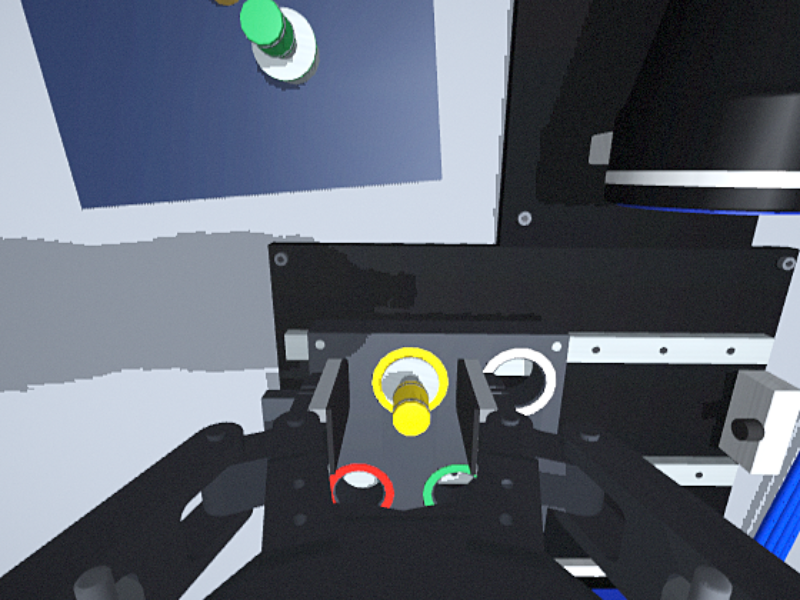

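```bash
python3 -m creep '[[-9,41,3,0],[-9,41,0,0],[-9,41,0,0],[-9,41,0,0],[-9,41,-10,0],[-8,39,-15,0],[0,0,-19,0],[0,0,0,0],[0,0,0,0]]' 48
python3 - <<'E'
from h import *
s,im=shot('wrist'); np.save('w9.npy',im); C=cam('wrist',s); print(s['tcp_pos'])
x,px,st,vm=topface(im,C,'white',[.479,.297,.068],w=30); print(x.round(4),px,st,vm, 'err mm',(x-s['tcp_pos'][:2])*1e3)
x,px,st,vm=topface(im,C,'green',[.4675,.2047,.068],w=30); print(x.round(4),px,st,vm)
E
```

```text
clock: 15.95
tcp_pos: [0.4795, 0.2953, 0.1023]
tcp_rot: [-1.171, 1.269, -1.269]
wrist_force: [0.4, -0.4, 1.1]
opening: 0.567
[0.47953922 0.29532784 0.10229161]
[0.4838 0.3166] [286.25925926 197.37860082] [ 12   0  41  12 243] 255.0 err mm [ 4.2560242  21.26852035]
[0.4719 0.2053] [282.007109   330.81753555] [ 24  20  25  21 422] 235.0
```

```bash
python3 - <<'E'
from h import *
im=np.load('w9.npy'); s=sense(); C=cam('wrist',s); print(proj(C,[.479,.297,.068]),proj(C,[.479,.297,.026]))
for a in blobs(im,[0,0,205],[180,40,255],60): print(a)
save(cv2.resize(im[130:330,180:380],None,fx=2,fy=2),'w9.png')
E
```

```text
[280.78311973 224.03839919] [280.99687342 207.61890021]
(np.int32(77373), (np.int32(0), np.int32(0), np.int32(560), np.int32(306)), array([279.8,  91.7]))
(np.int32(531), (np.int32(386), np.int32(0), np.int32(39), np.int32(23)), array([406.9,   7.8]))
(np.int32(435), (np.int32(263), np.int32(186), np.int32(42), np.int32(20)), array([284.8, 194.5]))
(np.int32(616), (np.int32(269), np.int32(210), np.int32(28), np.int32(28)), array([282.5, 223.7]))
(np.int32(446), (np.int32(263), np.int32(284), np.int32(39), np.int32(30)), array([287.4, 294.3]))
(np.int32(2678), (np.int32(0), np.int32(297), np.int32(125), np.int32(105)), array([ 51.6, 349.4]))
(np.int32(66), (np.int32(116), np.int32(349), np.int32(13), np.int32(17)), array([122.3, 356.5]))
(np.int32(344), (np.int32(386), np.int32(355), np.int32(17), np.int32(25)), array([393. , 368.6]))
(np.int32(1504), (np.int32(120), np.int32(361), np.int32(58), np.int32(59)), array([154.3, 392.1]))
```

View pics/w9.png

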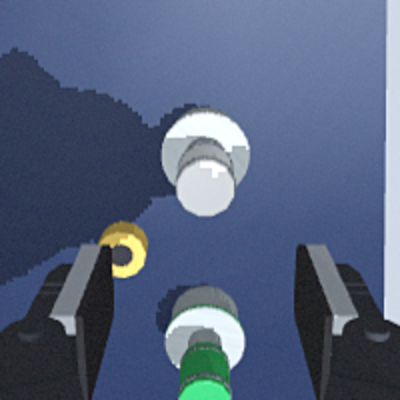

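```bash
python3 -m creep '[[1,1.8,-25,0],[0,0,-25,0],[0,0,-17,0],[0,0,0,0],[0,0,0,0]]'; python3 -m creep '[[0,0,0,0],[0,0,0,0],[0,0,0,0],[0,0,0,0],[0,0,0,0],[0,0,0,0]]' 0;  python3 -m creep '[[0,0,15,0],[0,0,25,0],[0,0,30,0],[0,0,25,0],[10,-45,10,0],[10,-45,0,0],[10,-45,0,0],[10,-45,0,0],[10,-45,-5,0],[0,-4,-15,0],[0,0,-25,0],[0,0,-25,0],[0,0,0,0],[0,0,0,0]]'
```

```text
clock: 16.5
tcp_pos: [0.4815, 0.2977, 0.0365]
tcp_rot: [-1.169, 1.268, -1.269]
wrist_force: [0.6, -0.4, 0.5]
opening: 0.567
clock: 17.1
tcp_pos: [0.4815, 0.2987, 0.037]
tcp_rot: [-1.168, 1.266, -1.268]
wrist_force: [-0.4, -0.2, 7.8]
opening: 0.216
clock: 18.5
tcp_pos: [0.5305, 0.0693, 0.071]
tcp_rot: [-1.171, 1.268, -1.267]
wrist_force: [-0.5, 0.9, -1.5]
opening: 0.21
```

```bash
cat >> h.py <<'E'
def footedge(im,s,d=.035):
    """row of the shank's +y foot edge seen by the wrist camera between the fingers; d: foot below TCP; -> tilt"""
    g=im[150:240,276:288].astype(float).mean(2).mean(1); k=np.argsort(-np.diff(g))[:3]+151
    C=cam('wrist',s); p=np.array(s['tcp_pos'])+[0,0,.019]; ax=Ro.from_rotvec(s['tcp_rot']).as_matrix()[:,0]; ax=-np.array([ax[0],ax[1],0])
    ths=np.arange(-.05,.5,.01); h=-(.019+d)
    rows=[min(proj(C,p+ax*(np.cos(t)*y-np.sin(t)*z)+[0,0,np.sin(t)*y+np.cos(t)*z])[1] for y,z in ((.0155,h),(.017,h+.0015))) for t in ths]
    return g.round(0).tolist(),k,[float(np.interp(-q,-np.array(rows),ths).round(3)) for q in k]
E
python3 - <<'E'
from h import *
s,im=shot('wrist'); np.save('wa.npy',im); print(s['tcp_pos']); print(footedge(im,s,.037))
C=cam('wrist',s); print([ (b[1],b[2]) for b in blobs(im,[0,0,205],[180,40,255],200) if abs(b[2][0]-281)<40], proj(C,np.array(s['tcp_pos'])+[0,0,.031]))
E
python3 -m creep '[[0,-6,10.5,0],[0,-6,0,0],[0,-6,0,0],[0,-6,0,0],[0,-4,0,0],[0,0,0,0]]';python3 -m creep '[[0,-3,0,0],[0,-3,0,0],[0,0,0,0]]'; python3 -m creep '[[0,-3,0,0],[0,-1.5,0,0],[0,-1.5,0,0],[0,0,0,0]]'; python3 -m creep '[[0,5,0,0],[0,15,10,0],[0,5,21,0],[0,0,0,0],[0,0,0,0]]'
python3 - <<'E'
from h import *
s,im=shot('wrist'); np.save('wb.npy',im); print(s['tcp_pos']);print(footedge(im,s,.037))
s0=dict(s); print('yellow check',footedge(np.load('w7.npy'),s)[1:])
E
```

```text
[0.53051118 0.06927046 0.07104481]
([126.0, 148.0, 200.0, 225.0, 220.0, 219.0, 219.0, 219.0, 219.0, 219.0, 219.0, 219.0, 219.0, 219.0, 219.0, 219.0, 219.0, 219.0, 219.0, 219.0, 219.0, 219.0, 220.0, 219.0, 219.0, 219.0, 219.0, 219.0, 219.0, 219.0, 219.0, 220.0, 219.0, 219.0, 219.0, 219.0, 219.0, 219.0, 219.0, 219.0, 219.0, 219.0, 219.0, 220.0, 220.0, 219.0, 220.0, 221.0, 216.0, 188.0, 189.0, 178.0, 171.0, 79.0, 2.0, 6.0, 54.0, 107.0, 119.0, 116.0, 114.0, 114.0, 134.0, 186.0, 236.0, 254.0, 252.0, 251.0, 251.0, 250.0, 235.0, 224.0, 226.0, 226.0, 221.0, 217.0, 179.0, 185.0, 174.0, 139.0, 117.0, 117.0, 118.0, 117.0, 122.0, 131.0, 109.0, 101.0, 149.0, 156.0], array([207, 152, 213]), [-0.05, 0.49, -0.05])
[((np.int32(0), np.int32(0), np.int32(381), np.int32(204)), array([297.9, 123. ])), ((np.int32(267), np.int32(213), np.int32(39), np.int32(20)), array([287.3, 220.6])), ((np.int32(264), np.int32(255), np.int32(36), np.int32(36)), array([281.5, 272.3])), ((np.int32(268), np.int32(314), np.int32(41), np.int32(34)), array([291.8, 324.9]))] [282.70121692 270.14626628]
clock: 19.15
tcp_pos: [0.
[... 527 characters left out ...]
.0, 219.0, 219.0, 219.0, 219.0, 219.0, 219.0, 219.0, 219.0, 219.0, 219.0, 219.0, 219.0, 220.0, 219.0, 219.0, 219.0, 219.0, 219.0, 219.0, 220.0, 219.0, 221.0, 229.0, 217.0, 0.0, 11.0, 35.0, 49.0, 46.0, 46.0, 46.0, 44.0, 44.0, 44.0, 43.0, 42.0, 43.0, 41.0, 40.0, 39.0, 39.0, 35.0, 51.0, 98.0, 134.0, 136.0, 130.0, 125.0, 125.0, 123.0, 125.0, 149.0, 172.0, 209.0, 249.0, 248.0, 246.0, 245.0, 245.0, 244.0, 244.0, 244.0, 245.0, 245.0, 245.0, 245.0, 247.0, 242.0, 179.0, 138.0, 133.0, 134.0, 133.0, 129.0, 127.0, 124.0, 141.0, 156.0, 89.0, 113.0, 163.0, 163.0, 160.0, 159.0, 159.0, 160.0, 160.0], array([233, 196, 207]), [-0.05, 0.108, -0.05])
yellow check (array([205, 195, 231]), [-0.016, 0.141, -0.05])
```

```bash
python3 -m creep '[[0,0,35,0],[24.3,-25,0,0],[24.3,-25,0,0],[24,-25,0,0],[0,0,-20,0],[0,0,-20,0],[0,0,-9,0],[0,0,0,0],[0,0,0,0]]'
```

```text
clock: 21.3
tcp_pos: [0.6031, -0.0207, 0.0982]
tcp_rot: [-1.171, 1.268, -1.268]
wrist_force: [0.0, -0.3, -0.2]
opening: 0.212
```

```bash
python3 -m creep '[[0.3,0,-2,0],[0,0,-2,0],[0,0,0,0]]'; for i in 1 2; do python3 -m creep '[[0,0,-1.5,0],[0,0,0,0]]'; done
```

```text
clock: 21.6
tcp_pos: [0.6035, -0.0207, 0.0942]
tcp_rot: [-1.17, 1.267, -1.268]
wrist_force: [0.6, 0.1, -2.0]
opening: 0.215
clock: 21.8
tcp_pos: [0.6034, -0.0208, 0.0924]
tcp_rot: [-1.171, 1.268, -1.268]
wrist_force: [-0.4, 0.2, -2.5]
opening: 0.217
clock: 22.0
tcp_pos: [0.6035, -0.0208, 0.0908]
tcp_rot: [-1.17, 1.268, -1.268]
wrist_force: [0.4, 1.1, -1.9]
opening: 0.214
```

```bash
python3 -m creep '[[0,0,-1.5,0],[0,0,0,0]]'; python3 -m creep '[[0,0,-1,0],[0,0,0,0]]'
```

```text
clock: 22.2
tcp_pos: [0.6037, -0.0208, 0.0893]
tcp_rot: [-1.17, 1.267, -1.268]
wrist_force: [1.2, -0.3, -3.3]
opening: 0.217
clock: 22.4
tcp_pos: [0.6037, -0.0209, 0.0884]
tcp_rot: [-1.17, 1.267, -1.268]
wrist_force: [2.1, -0.2, -1.9]
opening: 0.214
```

```bash
python3 -m creep '[[0.3,0.5,-1.5,0],[0.1,1,-1,0],[0,0,0,0]]'; python3 -m creep '[[0.1,2,-1,0],[0.1,2,-1,0],[0,0,0,0]]';  python3 -m creep '[[0.1,2,-1,0],[0.1,1,-1,0],[0,0,0,0]]'; python3 -m creep '[[0.2,0,-2,0],[0,0,-2,0],[0,0,0,0]]'
```

```text
clock: 22.7
tcp_pos: [0.6039, -0.0192, 0.0858]
tcp_rot: [-1.171, 1.267, -1.268]
wrist_force: [1.5, -1.0, -2.3]
opening: 0.211
clock: 23.0
tcp_pos: [0.6043, -0.0153, 0.084]
tcp_rot: [-1.171, 1.267, -1.268]
wrist_force: [1.9, -2.0, -0.4]
opening: 0.217
clock: 23.3
tcp_pos: [0.6045, -0.0125, 0.082]
tcp_rot: [-1.171, 1.267, -1.268]
wrist_force: [2.3, -4.1, 1.0]
opening: 0.215
clock: 23.6
tcp_pos: [0.6044, -0.0126, 0.0776]
tcp_rot: [-1.171, 1.268, -1.268]
wrist_force: [2.5, -4.4, -0.6]
opening: 0.213
```

```bash
python3 -m creep '[[0.2,0,-2,0],[0,0,-2,0],[0,0,0,0]]';python3 -m creep '[[0,0,-2,0],[0,0,-1,0],[0,0,0,0]]'
```

```text
clock: 23.9
tcp_pos: [0.6045, -0.0126, 0.0735]
tcp_rot: [-1.171, 1.268, -1.268]
wrist_force: [2.9, -4.5, -0.3]
opening: 0.21
clock: 24.2
tcp_pos: [0.6045, -0.0129, 0.0712]
tcp_rot: [-1.171, 1.267, -1.269]
wrist_force: [-0.0, -6.3, 5.1]
opening: 0.211
```

```bash
python3 -m creep '[[0,0,-1,0],[0,0,0,0]]'; python3 -m creep '[[0,0,0,0],[0,0,0,0],[0,0,0,0]]' 40;  python3 -m creep '[[0,0,15,0],[0,0,25,0],[0,0,25,0],[0,0,25,0],[-11,-35,0,0],[-11,-35,0,0],[-11,-35,0,0],[-11,-35,0,0],[0,0,0,0],[0,0,0,0],[0,0,0,0]]' 48
python3 - <<'E'
from h import *
s,im=shot('wrist'); np.save('wc.npy',im); C=cam('wrist',s); print(s['tcp_pos'])
for k,p in dict(yellow=(.531,-.006),green=(.5587,-.0983),white=(.6015,-.0116),red=(.4865,-.093)).items(): print(k,ring(im,C,k,[*p,.056]))
save(cv2.resize(im,(800,600)),'wc.png')
E
```

```text
clock: 24.4
tcp_pos: [0.6046, -0.0132, 0.0709]
tcp_rot: [-1.171, 1.267, -1.269]
wrist_force: [-2.3, -6.6, 13.2]
opening: 0.212
clock: 24.7
tcp_pos: [0.6039, -0.0116, 0.0693]
tcp_rot: [-1.171, 1.269, -1.266]
wrist_force: [0.5, -0.2, -0.5]
opening: 0.469
clock: 25.8
tcp_pos: [0.5607, -0.1513, 0.1597]
tcp_rot: [-1.171, 1.268, -1.266]
wrist_force: [-0.6, 0.1, 0.9]
opening: 0.563
[ 0.56067287 -0.15129707  0.15966654]
yellow [([0.5162, 0.0217], [45.8, 101.4], [208.8, -7.3]), ([0.5308, -0.0074], [61.3, 71.4], [232.0, 32.9]), ([0.5318, -0.0091], [47.7, 52.2], [233.5, 35.2])]
green [([0.5591, -0.1005], [55.4, 56.6], [276.4, 147.0]), ([0.5592, -0.1006], [43.4, 44.1], [276.5, 147.1])]
white [([0.6029, -0.0137], [60.9, 70.9], [321.4, 33.7]), ([0.5994, -0.0159], [41.6, 48.0], [317.2, 37.3])]
red [([0.4875, -0.0943], [53.4, 57.9], [196.4, 146.3]), ([0.4875, -0.0946], [42.4, 46.2], [196.6, 146.6])]
```

View pics/wc.png

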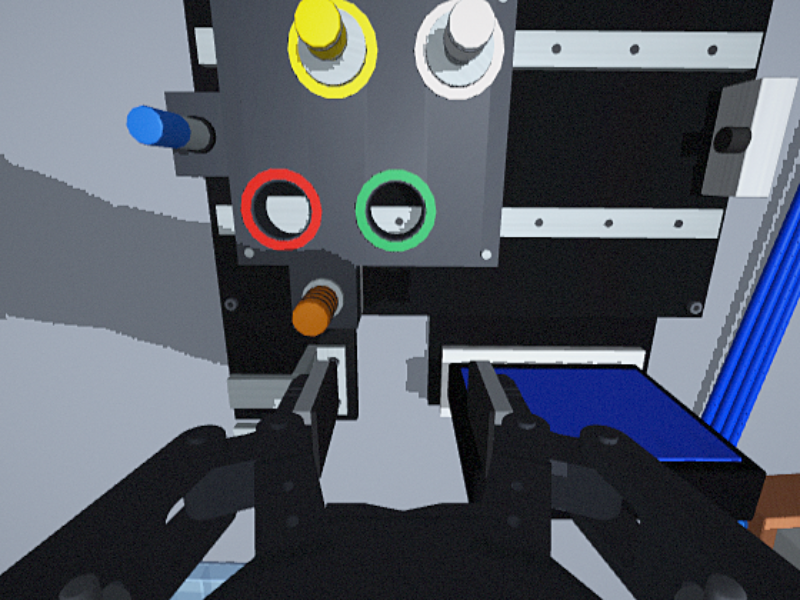

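```bash
python3 -m creep '[[-10,40,3,0],[-10,40,0,0],[-10,40,0,0],[-10,40,0,0],[-10,40,0,0],[-10,40,0,0],[-10,40,0,0],[-9,40,-10,0],[-9,37,-24,0],[0,0,-24,0],[0,0,0,0],[0,0,0,0]]' 48
python3 - <<'E'
from h import *
s,im=shot('wrist'); np.save('wd.npy',im); C=cam('wrist',s); print(s['tcp_pos'])
x,px,st,vm=topface(im,C,'green',[.4719,.2053,.068],w=30); print(x.round(4),px,st,vm, 'err mm',(x-s['tcp_pos'][:2])*1e3)
E
```

```text
clock: 27.05
tcp_pos: [0.4722, 0.2051, 0.1052]
tcp_rot: [-1.172, 1.267, -1.267]
wrist_force: [-0.2, -0.5, 0.9]
opening: 0.562
[0.47224303 0.20512091 0.10518537]
[0.4718 0.2049] [281.97431507 225.22773973] [ 16  18  28  27 584] 171.0 err mm [-0.46672869 -0.21356851]
```

```bash
python3 -m creep '[[0,-0.3,-25,0],[0,0,-25,0],[0,0,-19.5,0],[0,0,0,0],[0,0,0,0]]'; python3 -m creep '[[0,0,0,0],[0,0,0,0],[0,0,0,0],[0,0,0,0],[0,0,0,0],[0,0,0,0]]' 0;  python3 -m creep '[[0,0,15,0],[0,0,25,0],[0,0,30,0],[15,-35,15,0],[15,-35,0,0],[15,-35,0,0],[14,-32,-15,0],[0,0,-25,0],[0,0,0,0],[0,0,0,0]]'
python3 - <<'E'
from h import *
s,im=shot('wrist'); np.save('we.npy',im); print(s['tcp_pos']); print(footedge(im,s,.036))
E
```

```text
clock: 27.6
tcp_pos: [0.4736, 0.2042, 0.0366]
tcp_rot: [-1.169, 1.268, -1.269]
wrist_force: [0.5, -0.5, 0.5]
opening: 0.559
clock: 28.2
tcp_pos: [0.4737, 0.2048, 0.037]
tcp_rot: [-1.168, 1.266, -1.268]
wrist_force: [-1.7, 0.4, 8.4]
opening: 0.216
clock: 29.2
tcp_pos: [0.5311, 0.0677, 0.0808]
tcp_rot: [-1.171, 1.268, -1.267]
wrist_force: [0.5, 0.1, -1.6]
opening: 0.215
[0.53110817 0.0676703  0.08083652]
([223.0, 219.0, 219.0, 219.0, 219.0, 219.0, 219.0, 219.0, 219.0, 219.0, 219.0, 219.0, 219.0, 219.0, 219.0, 219.0, 219.0, 219.0, 220.0, 219.0, 219.0, 219.0, 219.0, 219.0, 219.0, 219.0, 219.0, 219.0, 219.0, 219.0, 219.0, 219.0, 219.0, 219.0, 219.0, 219.0, 219.0, 219.0, 219.0, 219.0, 219.0, 219.0, 220.0, 218.0, 207.0, 207.0, 199.0, 190.0, 125.0, 0.0, 8.0, 18.0, 25.0, 35.0, 72.0, 112.0, 117.0, 117.0, 119.0, 107.0, 85.0, 197.0, 252.0, 249.0, 248.0, 250.0, 251.0, 252.0, 252.0, 252.0, 249.0, 224.0, 226.0, 226.0, 227.0, 221.0, 172.0, 175.0, 147.0, 117.0, 117.0, 119.0, 106.0, 69.0, 79.0, 85.0, 65.0, 68.0, 68.0, 69.0], array([211, 212, 205]), [-0.05, -0.05, -0.021])
```

```bash
python3 -m creep '[[0,-6,0.5,0],[0,-6,0,0],[0,-6,0,0],[0,-6,0,0],[0,-3,0,0],[0,0,0,0]]';python3 -m creep '[[0,-3,0,0],[0,-3,0,0],[0,0,0,0]]'; python3 -m creep '[[0,-3,0,0],[0,-1.5,0,0],[0,-1.5,0,0],[0,0,0,0]]'; python3 -m creep '[[0,5,0,0],[0,15,10,0],[0,5,21,0],[0,0,0,0],[0,0,0,0]]'
python3 - <<'E'
from h import *
s,im=shot('wrist'); np.save('wf.npy',im); print(s['tcp_pos']);g,k,t=footedge(im,s,.037); print(g[35:60],k,t)
E
```

```text
clock: 29.85
tcp_pos: [0.5318, 0.0402, 0.0811]
tcp_rot: [-1.169, 1.268, -1.268]
wrist_force: [-0.1, 3.2, -1.1]
opening: 0.211
clock: 30.15
tcp_pos: [0.5317, 0.0348, 0.0811]
tcp_rot: [-1.169, 1.268, -1.267]
wrist_force: [0.1, 6.4, 1.4]
opening: 0.211
clock: 30.55
tcp_pos: [0.5319, 0.029, 0.0812]
tcp_rot: [-1.169, 1.267, -1.267]
wrist_force: [0.1, 6.4, 2.4]
opening: 0.216
clock: 31.05
tcp_pos: [0.5319, 0.0537, 0.1121]
tcp_rot: [-1.171, 1.266, -1.268]
wrist_force: [-0.7, -0.7, -2.5]
opening: 0.214
[0.53189109 0.0537011  0.11212943]
[46.0, 44.0, 43.0, 41.0, 43.0, 42.0, 41.0, 41.0, 41.0, 35.0, 44.0, 87.0, 122.0, 124.0, 123.0, 124.0, 122.0, 122.0, 109.0, 85.0, 192.0, 247.0, 244.0, 242.0, 244.0] [205 206 196] [-0.027, -0.042, 0.108]
```

```bash
python3 -m creep '[[0,0,25,0],[0,0,25,0],[7,-40,0,0],[7,-40,0,0],[7,-40,0,0],[7,-40.5,0,0],[0,0,-20,0],[0,0,-20,0],[0,0,-20,0],[0,0,-4,0],[0,0,0,0],[0,0,0,0]]'
```

```text
clock: 32.3
tcp_pos: [0.56, -0.1072, 0.0985]
tcp_rot: [-1.17, 1.267, -1.268]
wrist_force: [0.5, 0.2, -0.6]
opening: 0.216
```

```bash
python3 -m creep '[[0,0.2,-2,0],[0,0,-2,0],[0,0,0,0]]'; for i in 1 2; do python3 -m creep '[[0,0,-1.5,0],[0,0,0,0]]'; done; python3 -m creep '[[0,0,-1,0],[0,0,0,0]]'
```

```text
clock: 32.6
tcp_pos: [0.5597, -0.1068, 0.094]
tcp_rot: [-1.17, 1.267, -1.268]
wrist_force: [-0.6, -0.1, -1.6]
opening: 0.213
clock: 32.8
tcp_pos: [0.5596, -0.1069, 0.0923]
tcp_rot: [-1.171, 1.268, -1.268]
wrist_force: [0.3, -1.1, -0.9]
opening: 0.212
clock: 33.0
tcp_pos: [0.5597, -0.1069, 0.0908]
tcp_rot: [-1.17, 1.268, -1.268]
wrist_force: [0.7, -0.1, -1.1]
opening: 0.215
clock: 33.2
tcp_pos: [0.5598, -0.1069, 0.0898]
tcp_rot: [-1.17, 1.267, -1.268]
wrist_force: [2.4, 0.1, -3.1]
opening: 0.212
```

```bash
python3 -m creep '[[0.3,0.3,-1.5,0],[0.1,0.5,-1.5,0],[0,0,0,0]]'; python3 -m creep '[[0.2,1.5,-1,0],[0.1,1.5,-1,0],[0,0,0,0]]';  python3 -m creep '[[0.1,1.5,-1,0],[0.1,1,-1,0],[0,0,0,0]]'; python3 -m creep '[[0.2,0,-2,0],[0,0,-2,0],[0,0,0,0]]'
```

```text
clock: 33.5
tcp_pos: [0.5602, -0.1061, 0.0868]
tcp_rot: [-1.17, 1.267, -1.268]
wrist_force: [0.2, 0.2, -2.8]
opening: 0.214
clock: 33.8
tcp_pos: [0.5606, -0.1032, 0.0849]
tcp_rot: [-1.171, 1.267, -1.268]
wrist_force: [1.4, -1.4, -2.2]
opening: 0.216
clock: 34.1
tcp_pos: [0.5607, -0.1007, 0.0829]
tcp_rot: [-1.171, 1.267, -1.268]
wrist_force: [2.4, -3.1, -1.3]
opening: 0.213
clock: 34.4
tcp_pos: [0.5607, -0.1007, 0.0786]
tcp_rot: [-1.171, 1.268, -1.268]
wrist_force: [2.7, -2.4, -1.7]
opening: 0.212
```

```bash
python3 -m creep '[[0.1,0.3,-2,0],[0,0,-2,0],[0,0,-1,0],[0,0,0,0]]'; python3 -m creep '[[0,0,-1.5,0],[0,0,-1,0],[0,0,0,0]]'; python3 -m creep '[[0,0,-0.5,0],[0,0,0,0]]'
```

```text
clock: 34.8
tcp_pos: [0.5608, -0.1003, 0.0737]
tcp_rot: [-1.171, 1.268, -1.268]
wrist_force: [2.0, -3.1, -0.8]
opening: 0.214
clock: 35.1
tcp_pos: [0.5608, -0.1004, 0.0713]
tcp_rot: [-1.171, 1.268, -1.268]
wrist_force: [1.7, -5.1, 1.0]
opening: 0.221
clock: 35.3
tcp_pos: [0.5608, -0.1006, 0.0712]
tcp_rot: [-1.171, 1.267, -1.268]
wrist_force: [-1.2, -5.5, 4.5]
opening: 0.217
```

```bash
python3 -m creep '[[0,0,-0.5,0],[0,0,0,0]]'; python3 -m creep '[[0,0,0,0],[0,0,0,0],[0,0,0,0]]' 40;  python3 -m creep '[[0,0,15,0],[0,0,25,0],[0,0,25,0],[0,0,25,0],[-18,-29,10,0],[-18,-29,0,0],[-18,-29,0,0],[-18,-29,0,0],[-18,-29,0,0],[0,0,0,0],[0,0,0,0],[0,0,0,0]]' 48
python3 - <<'E'
from h import *
s,im=shot('wrist'); np.save('wg.npy',im); C=cam('wrist',s); print(s['tcp_pos'])
save(cv2.resize(im,(800,600)),'wg.png')
for a in blobs(im,[6,150,60],[20,255,255],60): print(a)
E
```

```text
clock: 35.5
tcp_pos: [0.5609, -0.1008, 0.0711]
tcp_rot: [-1.171, 1.267, -1.269]
wrist_force: [-1.9, -6.3, 9.1]
opening: 0.215
clock: 35.8
tcp_pos: [0.5604, -0.0995, 0.07]
tcp_rot: [-1.171, 1.269, -1.266]
wrist_force: [0.2, -0.9, 0.1]
opening: 0.472
clock: 37.0
tcp_pos: [0.4711, -0.2445, 0.1702]
tcp_rot: [-1.17, 1.268, -1.267]
wrist_force: [0.5, 0.8, -0.4]
opening: 0.564
[ 0.47108622 -0.24447049  0.17024602]
(np.int32(192), (np.int32(304), np.int32(78), np.int32(29), np.int32(31)), array([314.5,  95.4]))
```

View pics/wg.png

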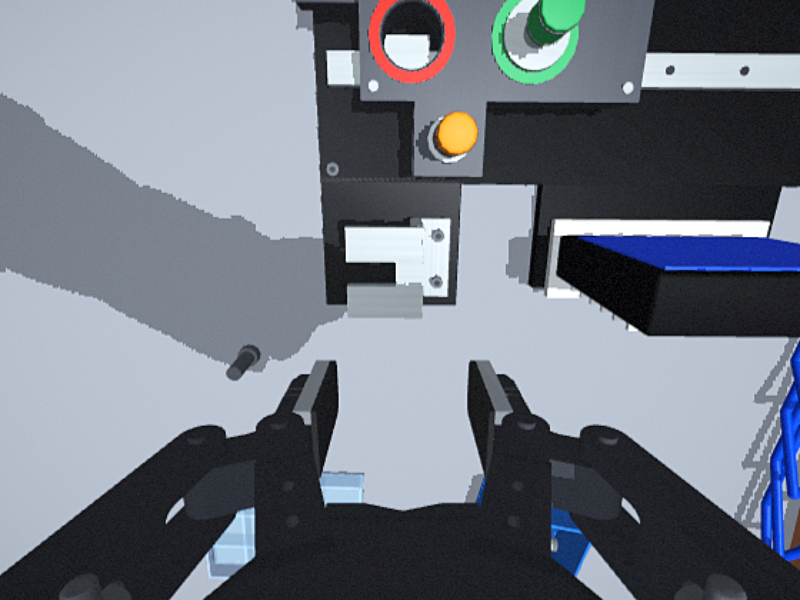

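```bash
python3 - <<'E'
from h import *
im=np.load('wg.npy'); s=sense(); C=cam('wrist',s)
hsv=cv2.cvtColor(im,cv2.COLOR_RGB2HSV); m=((hsv[:,:,0]>6)&(hsv[:,:,0]<25)&(hsv[:,:,1]>120)&(hsv[:,:,2]>200)).astype(np.uint8)
n,l,st,ce=cv2.connectedComponentsWithStats(m); i=1+np.argmax(st[1:,4]); print(st[i],ce[i],'lock top',onz(C,ce[i],.101),'bbox',onz(C,st[i,:2]+st[i,2:4]/2-.5,.101))
for n,u in dict(upL=(345,227),upR=(345,262),slotend=(397,262),slotend2=(397,284),loL=(348,284),loR=(348,318),back=(423,318)).items(): print(n,onz(C,np.array(u)*.7,.072).round(4))
print('col',im[155:230,252].mean(1).round(0).tolist()); print('row',im[191,235:300].mean(1).round(0).tolist())
E
```

```text
[307  78  27  30 629] [320.10492846  92.6391097 ] lock top [ 0.50631862 -0.15370181  0.101     ] bbox [ 0.50624456 -0.15359915  0.101     ]
upL [ 0.4379 -0.2011  0.072 ]
upR [ 0.4353 -0.2232  0.072 ]
slotend [ 0.4685 -0.2258  0.072 ]
slotend2 [ 0.4673 -0.2402  0.072 ]
loL [ 0.4356 -0.2378  0.072 ]
loR [ 0.4329 -0.261   0.072 ]
back [ 0.4827 -0.2649  0.072 ]
col [31.0, 26.0, 42.0, 84.0, 204.0, 252.0, 242.0, 243.0, 241.0, 242.0, 240.0, 238.0, 240.0, 241.0, 243.0, 241.0, 241.0, 240.0, 237.0, 238.0, 240.0, 241.0, 239.0, 240.0, 238.0, 237.0, 238.0, 232.0, 171.0, 5.0, 22.0, 30.0, 43.0, 29.0, 32.0, 36.0, 28.0, 34.0, 26.0, 31.0, 35.0, 20.0, 33.0, 73.0, 102.0, 135.0, 173.0, 165.0, 165.0, 167.0, 165.0, 160.0, 162.0, 165.0, 167.0, 164.0, 164.0, 162.0, 160.0, 161.0, 165.0, 164.0, 164.0, 162.0, 159.0, 160.0, 154.0, 174.0, 207.0, 203.0, 201.0, 200.0, 200.0, 199.0, 201.0]
row [35.0, 31.0, 30.0, 35.0, 24.0, 35.0, 32.0, 27.0, 31.0, 31.0, 28.0, 30.0, 30.0, 31.0, 28.0, 27.0, 35.0, 28.0, 25.0, 28.0, 30.0, 26.0, 34.0, 28.0, 19.0, 31.0, 34.0, 27.0, 29.0, 30.0, 28.0, 27.0, 31.0, 28.0, 28.0, 27.0, 31.0, 27.0, 34.0, 33.0, 16.0, 0.0, 255.0, 247.0, 240.0, 240.0, 240.0, 240.0, 240.0, 240.0, 240.0, 239.0, 241.0, 240.0, 239.0, 240.0, 240.0, 240.0, 240.0, 240.0, 240.0, 240.0, 239.0, 237.0, 243.0]
```

```bash
python3 -m creep '[[12,30,10,0],[12,30,0,0],[12,31,0,0],[0,0,0,0],[0,0,0,0],[0,0,0,0]]' 40
python3 - <<'E'
from h import *
s,im=shot('wrist'); np.save('wh.npy',im); C=cam('wrist',s); print(s['tcp_pos'])
for k,b in dict(yellow=(.5311,-.0077),green=(.5592,-.1005),white=(.603,-.0138)).items():
    try: x,px,st,vm=topface(im,C,k,[*b,.102],z=.102,w=26); print(k,px.round(1),st,'top-bore mm',((x-b)*1e3).round(1))
    except Exception as e: print(k,e,proj(C,[*b,.102]))
hsv=cv2.cvtColor(im,cv2.COLOR_RGB2HSV); m=((hsv[:,:,0]>6)&(hsv[:,:,0]<25)&(hsv[:,:,1]>120)&(hsv[:,:,2]>200)).astype(np.uint8)
m[:100]=0;n,l,st,ce=cv2.connectedComponentsWithStats(m); i=1+np.argmax(st[1:,4]); print(st[i],ce[i],'lock top',onz(C,ce[i],.101)-s['tcp_pos'])
E
```

```text
clock: 37.65
tcp_pos: [0.5069, -0.1543, 0.1803]
tcp_rot: [-1.171, 1.267, -1.267]
wrist_force: [-0.2, -0.3, -0.8]
opening: 0.465
[ 0.50685181 -0.15427762  0.18033193]
yellow [301.3  14.4] [  0   0  52  37 996] top-bore mm [ 0.6 -1.7]
green [339.7 139.6] [   0    0   44   51 1049] top-bore mm [-1.7  0.9]
white [400.1  15.7] [ 12   0  29  38 780] top-bore mm [-0.3 -2. ]
[274 196  17  12  96] [282.58333333 200.13541667] lock top [ 0.00064751  0.00747656 -0.07933193]
```

```bash
python3 -m creep '[[0,0.8,-30,0],[0,0,-30,0],[0,0,-25,0],[0,0,-20,0],[0,0,-7.3,0],[0,0,0,0],[0,0,0,0]]'; python3 -m creep '[[0,0,0,0],[0,0,0,0],[0,0,0,0],[0,0,0,0],[0,0,0,0],[0,0,0,0]]' 0; python3 -m creep '[[0,0,5,0],[0,0,5,0],[0,0,0,0]]'
```

```text
clock: 38.4
tcp_pos: [0.5073, -0.1541, 0.0689]
tcp_rot: [-1.17, 1.267, -1.269]
wrist_force: [0.1, 0.3, 0.7]
opening: 0.467
clock: 39.0
tcp_pos: [0.5076, -0.1539, 0.0694]
tcp_rot: [-1.17, 1.266, -1.269]
wrist_force: [-1.7, 0.5, 6.8]
opening: 0.218
clock: 39.3
tcp_pos: [0.5075, -0.1537, 0.0791]
tcp_rot: [-1.17, 1.266, -1.269]
wrist_force: [0.8, 0.8, -1.2]
opening: 0.213
```

```bash
python3 -m creep '[[0,0,15,0],[0,0,20,0],[0,0,25,0],[-30,-25,2,0],[-30,-25,0,0],[-29.5,-25.5,0,0],[0,0,0,0],[0,0,0,0]]'; python3 -m creep '[[0,0,-25,0],[0,0,-20,0],[0,0,-3,0],[0,0,0,0],[0,0,0,0]]'
python3 - <<'E'
from h import *
s,im=shot('wrist'); np.save('wi.npy',im); print(s['tcp_pos']); save(cv2.resize(im[90:340,140:440],None,fx=2.4,fy=2.4),'wi.png')
C=cam('wrist',s); t=s['tcp_pos']; print([ ((proj(C,np.array(p)-[140,90,0][:0] if 0 else p)-[140,90])*2.4).round(0) for p in ([t[0],t[1],.078],[t[0],t[1],.037],[.4588,-.2329,.072])])
E
```

```text
clock: 40.1
tcp_pos: [0.4171, -0.2295, 0.1403]
tcp_rot: [-1.169, 1.269, -1.269]
wrist_force: [-0.2, 0.8, -0.5]
opening: 0.216
clock: 40.6
tcp_pos: [0.4182, -0.229, 0.0929]
tcp_rot: [-1.171, 1.266, -1.268]
wrist_force: [0.6, -0.4, -0.6]
opening: 0.212
[ 0.4182247  -0.22902548  0.09291669]
[array([342., 351.]), array([342., 305.]), array([486., 346.])]
```

View pics/wi.png

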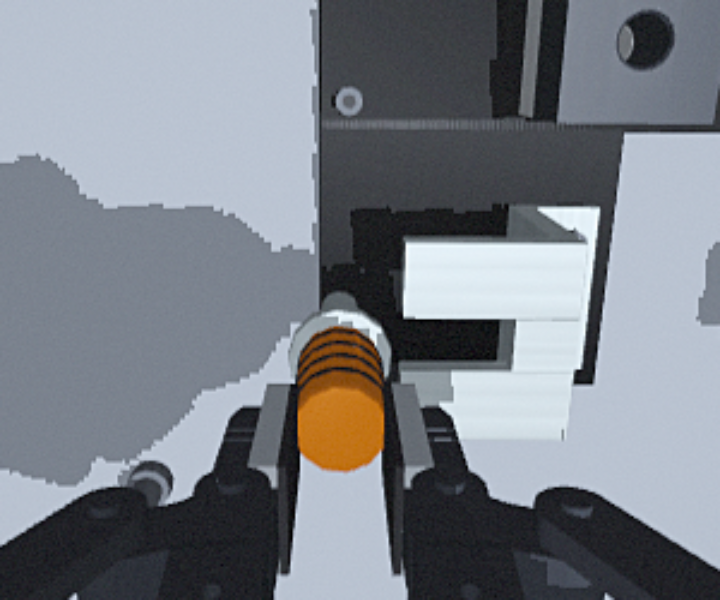

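```bash
python3 -m creep '[[10,-0.8,0,0],[10,-0.8,0,0],[10,-0.8,0,0],[10.4,-0.9,0,0],[0,0,0,0],[0,0,0,0]]'; python3 -m creep '[[0,0,-3,0],[0,0,-2,0],[0,0,0,0]]'; python3 -m creep '[[0,0,-1.5,0],[0,0,0,0]]'; python3 -m creep '[[0,0,-1,0],[0,0,0,0]]'
```

```text
clock: 41.25
tcp_pos: [0.4578, -0.2321, 0.0919]
tcp_rot: [-1.171, 1.268, -1.267]
wrist_force: [-1.2, -0.8, -0.5]
opening: 0.216
clock: 41.55
tcp_pos: [0.4572, -0.2321, 0.0867]
tcp_rot: [-1.171, 1.268, -1.267]
wrist_force: [-0.2, -0.2, -0.9]
opening: 0.215
clock: 41.75
tcp_pos: [0.4577, -0.2323, 0.0856]
tcp_rot: [-1.17, 1.268, -1.268]
wrist_force: [-0.5, -0.6, -1.2]
opening: 0.216
clock: 41.95
tcp_pos: [0.4578, -0.2325, 0.0854]
tcp_rot: [-1.171, 1.267, -1.268]
wrist_force: [-2.6, 1.7, 9.8]
opening: 0.216
```

```bash
python3 -m creep '[[0,0,0.3,0],[0,0,0,0]]'; python3 -m creep '[[0,0,0,0],[0,0,0,0],[0,0,0,0],[0,0,0,0]]' 40; python3 -m creep '[[0,0,10,0],[0,0,20,0],[0,0,25,0],[0,0,25,0],[0,0,0,0],[0,0,0,0]]'
python3 - <<'E'
from h import *
s,im=shot('wrist'); np.save('wj.npy',im); print(s['tcp_pos']); save(cv2.resize(im[0:330,60:500],None,fx=1.8,fy=1.8),'wj.png')
E
```

```text
clock: 42.15
tcp_pos: [0.4578, -0.2324, 0.0855]
tcp_rot: [-1.171, 1.267, -1.268]
wrist_force: [-2.6, 0.8, 7.0]
opening: 0.213
clock: 42.55
tcp_pos: [0.4577, -0.2323, 0.0848]
tcp_rot: [-1.17, 1.268, -1.268]
wrist_force: [-1.1, -0.6, -0.0]
opening: 0.467
clock: 43.15
tcp_pos: [0.4581, -0.2326, 0.1657]
tcp_rot: [-1.17, 1.266, -1.269]
wrist_force: [-0.2, -0.7, -0.8]
opening: 0.467
[ 0.45811933 -0.23255191  0.1657064 ]
```

View pics/wj.png

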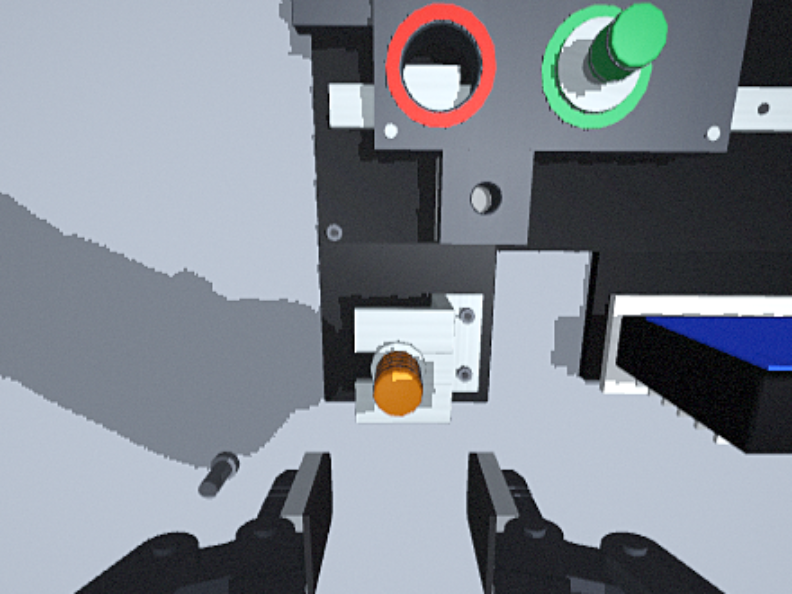

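```bash
python3 -m creep '[[-3,38,0,0],[-3,38,0,0],[-3,38,0,0],[-3,38,0,0],[-3,38,-20,0],[0,0,-16,0],[0,0,0,0],[0,0,0,0]]' 48
python3 - <<'E'
from h import *
s,im=shot('wrist'); np.save('wk.npy',im); C=cam('wrist',s); print(s['tcp_pos'], proj(C,[.441,-.042,.1]))
hsv=cv2.cvtColor(im,cv2.COLOR_RGB2HSV)
for lo in (150,190,210): 
  for b in blobs(im,[100,130,lo],[125,255,255],100): print(lo,b, (onz(C,b[2],.1)-s['tcp_pos'])*1e3)
for k,bb in dict(yellow=(.5311,-.0077),green=(.5592,-.1005)).items(): print(k,ring(im,C,k,[*bb,.056],w=45))
E
```

```text
clock: 44.0
tcp_pos: [0.4424, -0.0424, 0.1287]
tcp_rot: [-1.171, 1.269, -1.267]
wrist_force: [0.4, -0.2, 0.8]
opening: 0.563
[ 0.44236607 -0.04241562  0.12870083] [280.63710996 228.59290806]
150 (np.int32(478), (np.int32(267), np.int32(222), np.int32(26), np.int32(24)), array([279.1, 233.5])) [ -2.74727737  -3.19267189 -28.70082514]
150 (np.int32(1279), (np.int32(504), np.int32(354), np.int32(56), np.int32(45)), array([540.2, 368.8])) [ 202.03446463 -138.87973568  -28.70082514]
190 (np.int32(428), (np.int32(267), np.int32(223), np.int32(25), np.int32(22)), array([279.1, 233.6])) [ -2.75344422  -3.26831654 -28.70082514]
yellow [([0.5332, -0.0084], [61.3, 69.5], [391.6, 162.2]), ([0.5297, -0.0065], [39.8, 52.7], [387.4, 160.1])]
green [([0.5629, -0.1046], [52.3, 73.6], [421.8, 266.7]), ([0.5593, -0.0996], [34.7, 47.7], [418.0, 262.0])]
```

```bash
python3 -m creep '[[-1.5,-3,-25,0],[0,0,-20,0],[0,0,-17,0],[0,0,0,0],[0,0,0,0]]'; python3 -m creep '[[6,-0.5,0,0],[6,-0.5,0,0],[4,-0.3,0,0],[3,-0.2,0,0],[3,-0.2,0,0],[0,0,0,0]]'; python3 -m creep '[[6,-0.5,0,0],[6,-0.5,0,0],[6,-0.5,0,0],[6,-0.5,0,0],[6,-0.5,0,0],[0,0,0,0]]'
```

```text
clock: 44.55
tcp_pos: [0.4416, -0.046, 0.0676]
tcp_rot: [-1.17, 1.268, -1.269]
wrist_force: [0.3, -1.0, 0.7]
opening: 0.563
clock: 45.15
tcp_pos: [0.4635, -0.047, 0.0669]
tcp_rot: [-1.17, 1.267, -1.268]
wrist_force: [-2.0, 0.4, 0.3]
opening: 0.56
clock: 45.75
tcp_pos: [0.4948, -0.0496, 0.067]
tcp_rot: [-1.169, 1.266, -1.268]
wrist_force: [-0.2, 0.0, -0.5]
opening: 0.559
```

```bash
python3 -m creep '[[8,-0.65,0,0],[8,-0.65,0,0],[8,-0.65,0,0],[8,-0.65,0,0],[8,-0.65,0,0],[8,-0.65,0,0],[8,-0.65,0,0],[8,-0.65,0,0],[8,-0.65,0,0],[6,-0.5,0,0]]'; python3 -m creep '[[3,-0.2,0,0],[3,-0.2,0,0]]'; python3 -m creep '[[2,-0.2,0,0],[2,-0.2,0,0]]'; python3 -m creep '[[2,-0.2,0,0],[0,0,0,0]]'
```

```text
clock: 46.75
tcp_pos: [0.5716, -0.0561, 0.0669]
tcp_rot: [-1.171, 1.268, -1.268]
wrist_force: [-5.2, -2.0, 2.0]
opening: 0.564
clock: 46.95
tcp_pos: [0.5772, -0.0565, 0.0668]
tcp_rot: [-1.171, 1.268, -1.268]
wrist_force: [-4.8, -2.4, 2.0]
opening: 0.562
clock: 47.15
tcp_pos: [0.5811, -0.0568, 0.0669]
tcp_rot: [-1.171, 1.268, -1.268]
wrist_force: [-4.4, -2.2, 0.7]
opening: 0.565
clock: 47.35
tcp_pos: [0.5835, -0.0569, 0.0669]
tcp_rot: [-1.17, 1.267, -1.268]
wrist_force: [-2.5, -2.1, 0.3]
opening: 0.56
```

```bash
for i in 1 2 3; do python3 -m creep '[[1.5,-0.1,0,0],[0.5,0,0,0]]' | grep -E 'tcp_pos|force'; done
```

```text
tcp_pos: [0.5852, -0.057, 0.0669]
wrist_force: [-4.8, -2.6, 0.8]
tcp_pos: [0.5854, -0.057, 0.0666]
wrist_force: [-11.2, -3.2, 5.8]
tcp_pos: [0.5856, -0.057, 0.0665]
wrist_force: [-17.3, -3.2, 9.6]
```

```bash
python3 -m creep '[[-6,0.4,0,0],[-8,0.6,0,0],[0,0,15,0],[0,0,25,0],[0,0,25,0],[0,0,25,0],[0,-35,10,0],[0,-35,10,0],[0,-35,0,0],[0,0,0,0],[0,0,0,0],[0,0,0,0]]'
python3 - <<'E'
from h import *
s,im=shot('wrist'); np.save('wl.npy',im); C=cam('wrist',s); print(s['tcp_pos']); save(cv2.resize(im,(800,600)),'wl.png')
for k,b in dict(yellow=(.5311,-.0077),green=(.5592,-.1005),white=(.603,-.0138),red=(.4875,-.0943)).items():
    q=np.array(b)+.13*np.array([.9967,-.0812]); print(k,[((np.array(x[0])-b)@[.9967,-.0812],x[1]) for x in ring(im,C,k,[*q,.056],w=38)])
E
```

```text
clock: 49.15
tcp_pos: [0.5753, -0.1602, 0.1769]
tcp_rot: [-1.17, 1.267, -1.267]
wrist_force: [1.2, 0.5, 0.3]
opening: 0.557
[ 0.57531139 -0.16023177  0.17686269]
yellow [(np.float64(0.13534070999999998), [23.5, 28.5]), (np.float64(0.13093006999999995), [57.1, 70.8]), (np.float64(0.12895879999999996), [44.6, 51.3])]
green [(np.float64(0.13189205999999998), [52.3, 59.9]), (np.float64(0.12754941), [34.2, 46.1])]
white [(np.float64(0.15256818000000003), [17.1, 31.5]), (np.float64(0.12940031000000002), [51.2, 61.0])]
red [(np.float64(0.12978275000000003), [51.6, 54.1]), (np.float64(0.12989054000000003), [41.4, 43.4])]
```

View pics/wl.png

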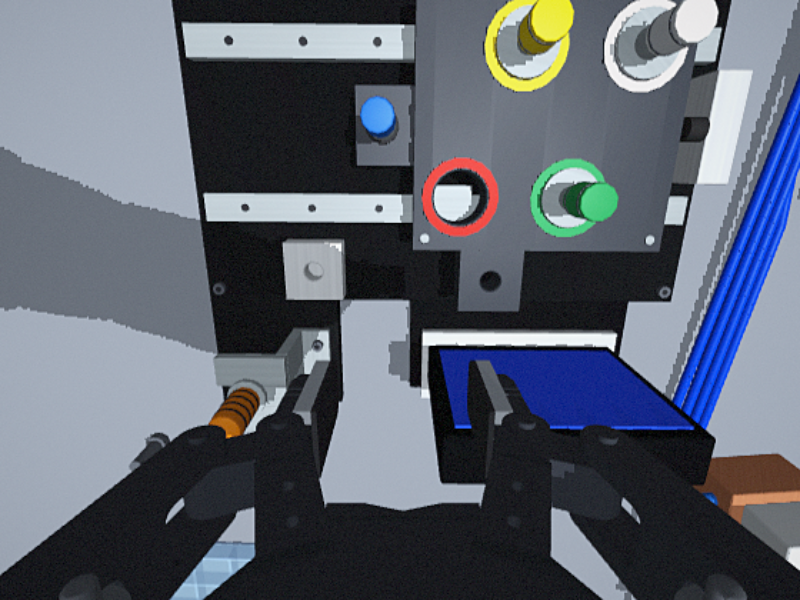

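```bash
python3 -m creep '[[0,0,25,0],[0,0,25,0],[-20,20,10,0],[-20,20,0,0],[0,0,0,0],[0,0,0,0]]' && python3 -c "
from rig import workorder; print(workorder.close_job())"
```

```text
clock: 49.8
tcp_pos: [0.5354, -0.1201, 0.2373]
tcp_rot: [-1.171, 1.266, -1.267]
wrist_force: [0.1, 0.0, -0.2]
opening: 0.562
the job is handed in; nothing more can be done
None
```

The optical gauge is set up for its master check and handed in at 49.8 s on the robot's clock. `close_job` gives no verdict, so the results below are my own checks.

- **Pins:** Three pins were present (yellow, white and green; no red). I tilted each about 0.12–0.16 rad against the slide's locked left edge and led it into its own bore lower edge first. Each was straightened only once that edge was inside, then pressed until the collar met the slide, which happened at the expected height.
- **Lock pin:** I drew it and parked it in the bracket notch, where the wrist camera showed it upright with its collar on the shelf.
- **Slide:** I pushed it by the post until the force rose with no further movement. The red ring, the only unobstructed one, put its travel at 129.8 mm, and the view after the push showed all three pins still in their bores.
- **Weaker checks:** With pins in the way, the other ring readings scattered between 127.5 and 131.9 mm, apart from two that picked up the wrong feature. The pin-top readings were rough too, within about 2 mm of the bores.
- **Not checked:** I did not measure the tray, bottle, screw bin or caliper at the end. The arm never went down near them.

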